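# Unload the battery test dock

### The arm

A 7-joint arm with a two-finger parallel gripper is mounted at the origin on the work surface; the furniture and walls round the work are solid. World frame = base frame: x ahead of the robot, y to its left, z up, the work surface at z = 0. Lengths are in m, angles in rad, forces in N, time in s.
With the tool pointing down it reaches from about 0.4 to 0.85 m from the base axis. Payload 4.5 kg.
Tool frame: the origin (TCP) lies on the centre line of the jaws, within the pads' length; the fingertips stand 11 mm ahead of it and the grasp point (between the pads) lies 8 mm behind it; z points along the fingers, x is the direction in which the jaws open and shut, and the axes are right-handed (so a half turn about z gives the same grasp; the last joint's range is limited). The gripper opens to 88 mm and grips with 3 to 60 N. Pads are 18 mm wide; open, the fingers measure 123 mm over their backs; the gripper's body (75 mm by 187 mm) begins 45 mm behind the grasp point.
Start: joints at [1.379, 0.689, -0.195, 1.565, 0.157, 0.902, -0.215], TCP at [0.14, -0.609, 0.25] pointing down, gripper open.
Joint ranges: [-3.01, 3.01], [-0.46, 2.08], [-1.47, 1.51], [0.13, 2.56], [-1, 4.14], [0.04, 2.09], [-2.66, 2.66]. Speed limits (rad/s): [2.57, 2.57, 3.14, 3.14, 3.14, 3.14, 3.14].

### API

Orientations are given as a unit quaternion [x, y, z, w].
In Python, from plant import r, vision, order, nets gives the robot as it stands.
- The arm moves only by the tool send_rows, never from a script. Its argument "series" is a list of rows, each an object with "delta_pos": the shift along the tool's x, y, z in cm, a list of three; "turn": the turn about the tool's z in degrees; "jaw": the closure, from 0 (fully open) to 1 (shut). In form: [{"delta_pos": [x, y, z], "turn": turn, "jaw": jaw}, ...]. A call has 1 to 8 rows; each row is the pose to reach, as a shift and turn from the pose commanded when the call began, along the tool's axes at that moment; what a row does not reach only later rows make up. A row lasts 1/12 s, in which the tool goes at most 41.7 mm and 7.16 degrees, less where a joint would pass 70% of its speed; a pose out of reach is approached as far as the arm can. A call with a gripper value outside its range is refused whole. The fingers move at their own pace and stop on an object; "force" is the grip in N (left out, the last holds). Time passes only in rows, so rows that repeat a pose let the fingers close. It gives the time, the measured TCP pose, the force and the opening at its end, in the units of the state.
- r.get_state(): the state, without advancing time (a new reading comes with each control period).
- vision.snapshot(name): name is "side" or "top" or "wrist"; returns the picture (400x640x3 uint8, blue, green, red); there is no depth.
- vision.camera_params(name): a dict with "intrinsics" (3x3 intrinsics, pixels), "D" ([k1, k2, p1, p2, k3] as OpenCV has them; the pictures are not rectified), "extrinsics" (4x4, takes a point from world to camera coordinates). Camera axes: x right, y down, z forward; pixel columns grow to the right and rows downward; lengths in m; the calibration is good to about 2 mm. A picture is of the moment at which its call begins: read the wrist's pose just before it. camera_params takes no time and is no camera call; for the wrist camera it gives the pose at the moment of the call.
- order.finish_job(): hands the job in, once; it reports no verdict.
Trained networks look in the newest picture that a camera, given by its name, has taken for a name from the list of things; names that differ only in an ending like _2 or _b are one class to them, and where a whole thing is asked for, a point or a joint stands for the part that bears it (a point fixed in the world has none). Each returns a list of dicts, best first, with "score" (0 to 1); they miss things now and then, are a little off and sometimes report something else, mostly with a low value. They report only what shows in the picture. A call takes as long as a camera call. They do not tell look-alikes from the thing itself.
- nets.boxes_of(camera, label): "location" ([row, column] as shares, 0 to 1, of the picture: columns of its width, rows of its height, amid what is visible of it).
- nets.trace(camera, label): "region" (400x640 bool, what is visible of it) and "location" ([row, column] as shares, 0 to 1, of the picture: columns of its width, rows of its height, amid what is visible of it).
The state is a dict: "clock": time; "q": joint angles; "qd": joint speeds; "joint_torque": joint torques, N m; "tool_pos": TCP position; "eef_rot": TCP orientation; "contact_force": force on the tool from outside, world axes, zero at the start; "moment": the same for the moment, N m; "opening": opening from 0.0 (shut) to 1.0 (fully open).
Only numpy, scipy, OpenCV 4.12 (cv2) and the standard library are available. Lean on these libraries where they do the work, as an engineer would, in place of code of your own. Each camera call takes 0.05 s, during which the arm holds its last target.

### The job

Take the tested battery pack out of the dock: lift the hinged hold-down bar right up, slide the pack out of the dock's open front from beneath the bar and the rails, and set it down, without dropping it, upright, centred and square on the low rest plate, lengthwise along it. Then press the dock's spring plunger down to its stop and let it come up again, so that the dock is reset for the next pack; leave the bar standing open, and do not shift or tip the bin or the two bottles.

Things in the scene. Friction and masses are not known exactly. Their poses are not given: they have to be found in the camera images.
- dock: Fixed battery test dock, aluminium base plate 8 mm thick. Origin on the worktop below the middle of the bay; the open front (mouth) faces its -x, z up. Plate x -58 to +87, y -48 to +48 mm, plus an ear to y -106 (x -16 to +40) with the plunger. Back stop at x 52 to 60, 38 mm high. Two hinge cheeks x 61 to 83, y -18 to +18, 70 mm high. The bay's front half is flat: the pack's sides are free there.
- rail_front (a point): Midway between the front ends of the two grey side rails, at x +5, y 0, z 51.5 mm (rail top) in the dock's frame. Rails run x +5 to +50, inner faces y -34 and +34, outer -42 and +42. Lips jut inward to y -24 and +24 at z 46.5 to 51.5 over the pack's shoulders: it cannot be lifted until slid 45 mm or more towards -x.
- hold_bar (a joint): Angle of the hold-down bar, rad: 0 = down on the pack, grows as its front lifts, 1.57 upright, 1.75 end stop. Friction hinge (2 to 3 N at the grip): it stays where it is left. Steel bar 16 mm wide, 8 thick, along the dock's middle, at z 62 mm when down. A 30 mm wide tongue under it (dock x -45 to -38, down to z 46) stands in front of the pack's raised top and blocks it.
- bar_hinge (a point): Hinge axis of the bar (it lies along the dock's y), at x +72, y 0, z 62 mm in the dock's frame. Axes as the dock's.
- bar_grip (a point): Centre of the black grip roller on the free end of the bar, a cylinder of 22 mm diameter, 24 mm long along the dock's y, 140 mm from the hinge axis; at x -68, y 0, z 62 mm in the dock's frame when the bar is down. It can be pinched across its flat ends (fingers either side in the dock's y).
- pack: Black battery pack, 0.3 to 0.5 kg. Origin at the centre of its underside, z up, length along its y. Lower body 62 (x) by 100 (y) by 36 mm high; on it, centred, a raised top 40 (x) by 70 (y) mm from 36 to 48 mm height. It starts in the dock, underside 8 mm above the worktop, its y along the dock's x, its centre within 2 mm of the dock's origin.
- rest_plate: Low plate fixed to the worktop, 150 (its x) by 116 (its y) mm, aluminium edge with a black rubber top 6 mm above the worktop. Origin on the worktop below its centre. The pack's length goes along the plate's x, either way round.
- plunger_head (a point): Centre of the top face of the plunger's round steel head, 28 mm diameter, at x +12, y -80, z 52 mm in the dock's frame when up. It stands on the ear of the dock's base plate in a dark round housing 34 mm wide.
- plunger (a joint): Travel of the plunger, m: 0 = up, 0.010 = down at its stop. Spring: 3 N to start, 7 N at the stop; it comes up by itself.
- washer_bin: Small red parts bin, 107 (x) by 71 (y) by 50 mm high, loose. Origin at the centre of its underside. Bystander.
- oil_bottle: Small amber oil bottle, 32 mm diameter, 77 mm high, loose, standing near the dock's mouth on its +y side. Origin at the centre of its underside. Bystander.
- paint_bottle: Small blue bottle, 28 mm diameter, 61 mm high, loose, standing near the dock's mouth on its -y side. Origin at the centre of its underside. Bystander.
Things that resemble listed ones, but are neither listed nor needed, are in the scene too. There is more than one size of the pack; the job needs the smaller.

How it is judged:
By the outcome, as a careful person would: the job done as asked, in the order asked, and still so for the second after the job is handed in, with the robot touching nothing.
It also fails if it takes over 61 s, if anything falls off the work surface, if the arm or the gripper's body presses on something with over 40 N, if the wrist force passes 120 N, or if a joint passes its speed limit or range.

## Working session

There is one attempt and no reset: what is moved stays moved. The work goes in short steps, Python scripts to look and compute and a tool call to move; the robot and the scene stay as the last step left them, time stands still between calls to the robot, and variables do not carry over. Pictures are saved under pics/ and viewed, and the job is handed in when it is done.

Besides the shell and the picture viewer there is one more tool, called after "Request:" by a JSON object that holds its "op" and its "data". send_rows: Moves the arm, as the interface text tells. Its arguments: {"type":"object","properties":{"series":{"type":"array"},"force":{"type":"number"}},"required":["series"]}

```bash
ls; mkdir -p pics; python3 - <<'E'
from plant import r, vision, order, nets
import cv2, numpy as np
np.set_printoptions(precision=4,suppress=True)
s=r.get_state(); print(s)
for n in ["side","top","wrist"]:
    im=vision.snapshot(n); cv2.imwrite(f"pics/{n}0.png",im)
    p=vision.camera_params(n); print(n,p)
E
```

```text
pics
{'clock': 0.0, 'q': array([ 1.3788,  0.69  , -0.1945,  1.5664,  0.1573,  0.9024, -0.2151]), 'qd': array([ 0.0002, -0.0026, -0.0007, -0.0002, -0.0014,  0.0019,  0.0015]), 'joint_torque': array([  0.0011, -52.7562,  -1.2672, -15.3428,  -0.0528,   0.0065,
         0.0002]), 'tool_pos': array([ 0.1398, -0.6085,  0.2489]), 'eef_rot': array([ 0.7823, -0.6229, -0.0007, -0.0005]), 'contact_force': array([0.0737, 0.045 , 0.2573]), 'moment': array([ 0.0077, -0.0348,  0.03  ]), 'opening': 0.9993554050239635}
side {'intrinsics': array([[396.249 ,   0.    , 323.3828],
       [  0.    , 396.249 , 202.5007],
       [  0.    ,   0.    ,   1.    ]]), 'D': array([-0.0537,  0.    ,  0.    ,  0.    ,  0.    ]), 'extrinsics': array([[ 0.9409, -0.3386,  0.0076, -0.4749],
       [-0.1643, -0.4759, -0.864 ,  0.0781],
       [ 0.2961,  0.8117, -0.5034,  1.0267],
       [ 0.    ,  0.    ,  0.    ,  1.    ]])}
top {'intrinsics': array([[456.5525,   0.    , 315.3759],
       [  0.    , 456.5525, 194.5491],
       [  0.    ,   0.    ,   1.    ]]), 'D': array([-0.1348,  0.    ,  0.    ,  0.    ,  0.    ]), 'extrinsics': array([[ 0.0051, -0.9999, -0.0117, -0.137 ],
       [-0.994 , -0.0038, -0.109 ,  0.4471],
       [ 0.109 ,  0.0121, -0.994 ,  1.4565],
       [ 0.    ,  0.    ,  0.    ,  1.    ]])}
wrist {'intrinsics': array([[283.43  ,   0.    , 321.7849],
       [  0.    , 283.43  , 199.0968],
       [  0.    ,   0.    ,   1.    ]]), 'D': array([0.0095, 0.    , 0.    , 0.    , 0.    ]), 'extrinsics': array([[ 0.2241, -0.9746, -0.002 , -0.6251],
       [-0.9238, -0.213 ,  0.3182, -0.0435],
       [-0.3105, -0.0695, -0.948 ,  0.3925],
       [ 0.    ,  0.    ,  0.    ,  1.    ]])}
```

View pics/side0.png

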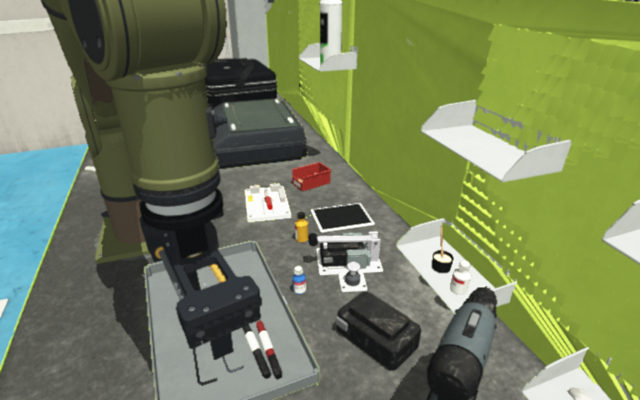

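View pics/top0.png

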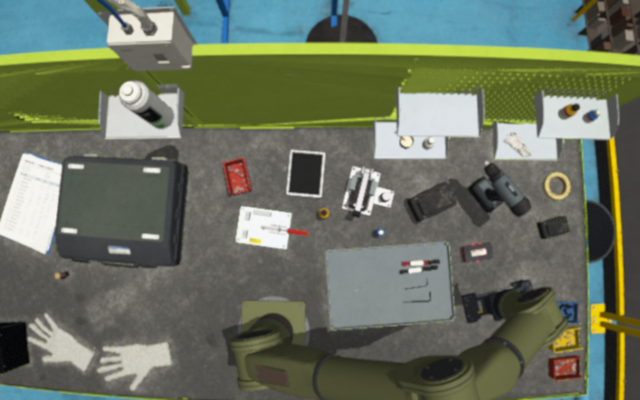

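View pics/wrist0.png

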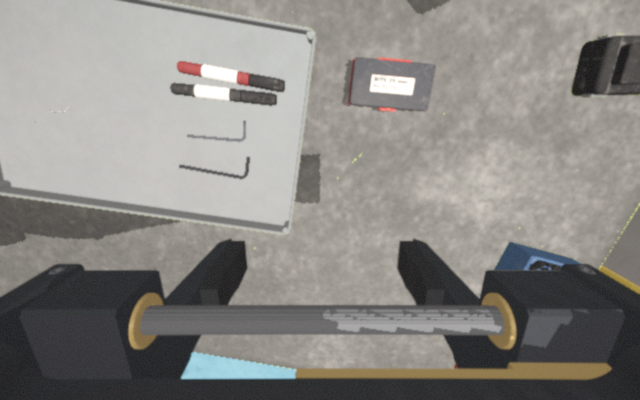

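```bash
cat > h.py <<'E'
import numpy as np, cv2
from scipy.spatial.transform import Rotation as R
np.set_printoptions(precision=4,suppress=True)
def proj(p,P):
    P=np.atleast_2d(np.asarray(P,float)); E=p['extrinsics']
    rv=cv2.Rodrigues(E[:3,:3])[0]
    return cv2.projectPoints(P,rv,E[:3,3],p['intrinsics'],np.array(p['D']))[0].reshape(-1,2)
def unproj(p,px,z):
    px=np.atleast_2d(np.asarray(px,float))
    u=cv2.undistortPoints(px.reshape(-1,1,2),p['intrinsics'],np.array(p['D'])).reshape(-1,2)
    E=p['extrinsics'];Rm=E[:3,:3];c=-Rm.T@E[:3,3]
    d=np.c_[u,np.ones(len(u))]@Rm
    return c+d*((z-c[2])/d[:,2])[:,None]
E
python3 - <<'E'
from h import *
from plant import vision
for n,(x0,x1,y0,y1) in {"top":(270,430,135,255),"side":(230,410,160,310)}.items():
    im=cv2.imread(f"pics/{n}0.png")[y0:y1,x0:x1]
    cv2.imwrite(f"pics/{n}0c.png",cv2.resize(im,None,fx=4.4 if n=="side" else 5,fy=4.4 if n=="side" else 5,interpolation=cv2.INTER_CUBIC)[:600,:800])
p=vision.camera_params("top")
print(unproj(p,[(361,190),(305,173),(237,177),(322,213),(378,233)],0.03))
E
```

```text
[[ 0.4623 -0.2825  0.03  ]
 [ 0.5172 -0.101   0.03  ]
 [ 0.5036  0.1209  0.03  ]
 [ 0.3874 -0.1567  0.03  ]
 [ 0.3238 -0.3364  0.03  ]]
```

View pics/top0c.png

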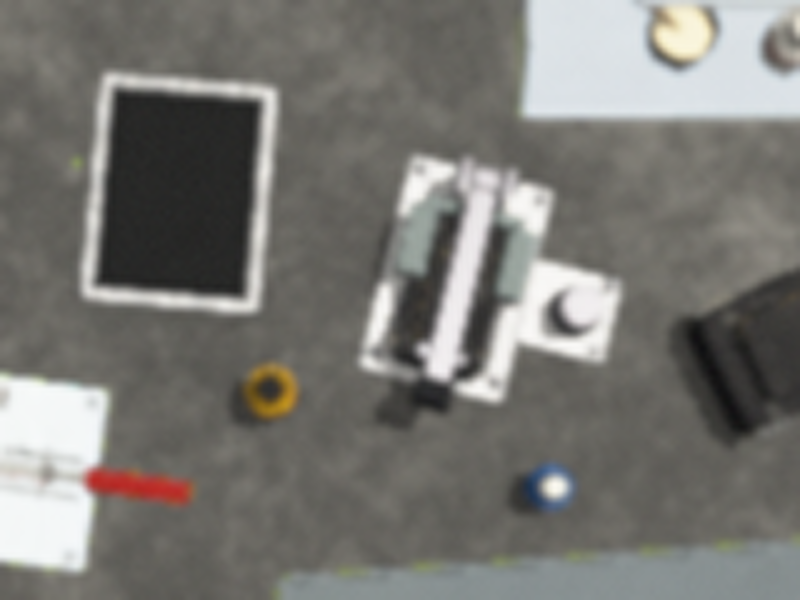

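View pics/side0c.png

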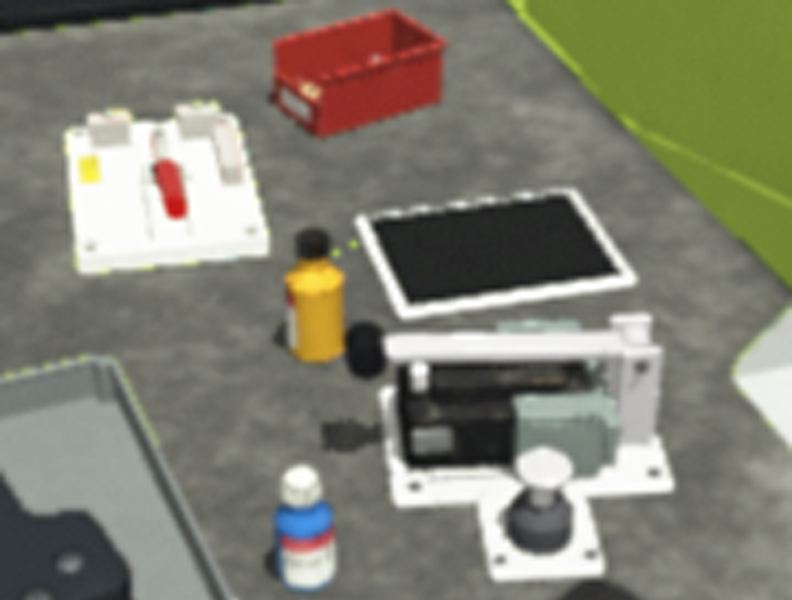

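```bash
cat > fit0.py <<'E'
from h import *
from plant import vision
from scipy.optimize import least_squares
pt=vision.camera_params("top");ps=vision.camera_params("side")
T=[(87,48,8,413,155),(87,-48,8,553,187),(-58,-48,8,502,402),(-58,48,8,360,367),(40,-106,8,622,285),(-16,-106,8,605,362),(12,-80,52,578,303),(-68,0,62,433,395)]
S=[(-68,0,62,365,349),(12,-80,52,545,465),(-58,-48,8,397,497),(87,-48,8,672,485),(-16,-106,8,497,573),(40,-106,8,603,566)]
T=np.array(T,float);S=np.array(S,float)
def w(q,L):
    c,s=np.cos(q[2]),np.sin(q[2]);L=L/1000
    return np.c_[q[0]+c*L[:,0]-s*L[:,1],q[1]+s*L[:,0]+c*L[:,1],L[:,2]]
tp=T[:,3:]/5+[270,135]-0.4; sp=S[:,3:]/4.4+[230,160]-0.4
f=lambda q:np.r_[(proj(pt,w(q,T[:,:3]))-tp).ravel(),(proj(ps,w(q,S[:,:3]))-sp).ravel()]
r=least_squares(f,[.46,-.28,-.25],loss='soft_l1');print(r.x,np.degrees(r.x[2]));print(r.fun.reshape(-1,2))
# rest plate
q=r.x
TT=np.array([(105,72),(278,90),(260,313),(82,297)])/5+[270,135]-0.4
W=unproj(pt,TT,0.006);print(W,W.mean(0)); 
SS=np.array([(357,217),(578,190),(637,278),(405,316)])/4.4+[230,160]-.4
W=unproj(ps,SS,0.006);print(W,W.mean(0)); 
for n,x in (("oil",(270,392,77)),("paint",(550,487,61))): print(n,unproj(pt,np.array(x[:2])/5+[270,135],x[2]/1000))
print(unproj(ps,np.array([(315,243),(300,482)])/4.4+[230,160],.07))
E
python3 fit0.py
```

```text
[ 0.4503 -0.2805 -0.2491] -14.269796201759567
[[-0.1308 -0.1303]
 [ 0.0689  0.6831]
 [-0.197   0.2158]
 [-0.294  -0.1117]
 [-0.0022 -0.8438]
 [-0.5763  0.2103]
 [ 1.0584  0.3615]
 [-0.1155 -0.2106]
 [ 0.4299  2.0243]
 [-0.0082 -0.3484]
 [-0.6358  0.4543]
 [ 0.6729 -0.5675]
 [-1.1886 -0.0699]
 [ 0.7952 -0.1266]]
[[ 0.6017 -0.0516  0.006 ]
 [ 0.5897 -0.1667  0.006 ]
 [ 0.441  -0.1552  0.006 ]
 [ 0.4511 -0.0383  0.006 ]] [ 0.5209 -0.1029  0.006 ]
[[ 0.4518 -0.0411  0.006 ]
 [ 0.6012 -0.0561  0.006 ]
 [ 0.5909 -0.1654  0.006 ]
 [ 0.4433 -0.1574  0.006 ]] [ 0.5218 -0.105   0.006 ]
oil [[ 0.383  -0.1628  0.077 ]]
paint [[ 0.3249 -0.3388  0.061 ]]
[[ 0.3886 -0.1629  0.07  ]
 [ 0.3216 -0.3577  0.07  ]]
```

```bash
cat >> h.py <<'E'
DOCK=np.array([0.4503,-0.2805,-0.2491])
def dk(x,y,z,q=None):
    q=DOCK if q is None else q
    c,s=np.cos(q[2]),np.sin(q[2]); return np.array([q[0]+c*x/1e3-s*y/1e3,q[1]+s*x/1e3+c*y/1e3,z/1e3])
def go(P,jawang=None):
    """P: target TCP world; jawang deg of tool x in world"""
    from plant import r
    s=r.get_state(); M=R.from_quat(s['eef_rot']).as_matrix()
    d=M.T@(np.asarray(P)-s['tool_pos'])*100
    a=np.degrees(np.arctan2(M[1,0],M[0,0]))
    t=None if jawang is None else -((jawang-a+90)%180-90)
    print('clk',round(s['clock'],2),'tcp',s['tool_pos'],'jaw',round(a,2),'F',s['contact_force'],'op',round(s['opening'],3),'-> d',d,'turn',t)
E
python3 -c "
from h import *
go([.37,-.25,.25],-104.3)"
```

```text
clk 0.15 tcp [ 0.1398 -0.6087  0.2491] jaw -77.06 F [-1.0416  0.0848 -0.1937] op 0.999 -> d [-29.8049 -30.4708  -0.0493] turn 27.240281630112975
```

Request:
{"op": "send_rows", "data": {"series": [{"delta_pos": [-29.8, -30.5, 0], "turn": 27.2, "jaw": 0.3}, {"delta_pos": [-29.8, -30.5, 0], "turn": 27.2, "jaw": 0.3}, {"delta_pos": [-29.8, -30.5, 0], "turn": 27.2, "jaw": 0.3}, {"delta_pos": [-29.8, -30.5, 0], "turn": 27.2, "jaw": 0.3}, {"delta_pos": [-29.8, -30.5, 0], "turn": 27.2, "jaw": 0.3}, {"delta_pos": [-29.8, -30.5, 0], "turn": 27.2, "jaw": 0.3}, {"delta_pos": [-29.8, -30.5, 0], "turn": 27.2, "jaw": 0.3}, {"delta_pos": [-29.8, -30.5, 0], "turn": 27.2, "jaw": 0.3}]}}

```text
clock: 0.82
tool_pos: [0.3208, -0.3269, 0.2497]
eef_rot: [-0.614, 0.789, 0.0, 0.0]
contact_force: [1.4, -0.5, -0.1]
opening: 0.7
```

```bash
python3 -c "
from h import *
go([.37,-.25,.25],-104.3)"
```

```text
clk 0.82 tcp [ 0.3208 -0.3269  0.2497] jaw -104.28 F [ 1.4199 -0.4612 -0.0956] op 0.7 -> d [-8.6616 -2.8725 -0.0258] turn 0.024395198587868094
```

Request:
{"op": "send_rows", "data": {"series": [{"delta_pos": [-8.2, -2.7, 0], "turn": 0, "jaw": 0.3}, {"delta_pos": [-8.2, -2.7, 0], "turn": 0, "jaw": 0.3}, {"delta_pos": [-8.2, -2.7, 0], "turn": 0, "jaw": 0.3}, {"delta_pos": [-8.2, -2.7, 0], "turn": 0, "jaw": 0.3}]}}

```text
clock: 1.15
tool_pos: [0.3683, -0.2531, 0.2497]
eef_rot: [-0.617, 0.787, 0.0, 0.0]
contact_force: [-0.3, -0.9, 0.1]
opening: 0.7
```

```bash
python3 - <<'E'
from h import *
from plant import vision,r
import pickle
p=vision.camera_params("wrist");im=vision.snapshot("wrist");cv2.imwrite("pics/w1.png",im);pickle.dump(p,open("w1.pkl","wb"))
L=[(-68,0,62),(12,-80,52),(87,48,8),(87,-48,8),(-58,-48,8),(-58,48,8),(40,-106,8),(-16,-106,8),(5,34,51.5),(5,-34,51.5)]
v=im.copy()
for l in L:
    a=proj(p,dk(*l))[0]; print(l,a); cv2.drawMarker(v,tuple(int(round(x)) for x in a),(0,255,0),0,8,1)
cv2.imwrite("pics/w1m.png",v)
go([.37,-.25,.25],-104.3)
E
```

```text
(-68, 0, 62) [327.1852 164.2762]
(12, -80, 52) [400.9361  90.9816]
(87, 48, 8) [286.796   22.2668]
(87, -48, 8) [369.6988  22.9542]
(-58, -48, 8) [362.8334 148.8787]
(-58, 48, 8) [290.3556 148.3112]
(40, -106, 8) [415.1271  67.9127]
(-16, -106, 8) [410.0861 116.1225]
(5, 34, 51.5) [297.2324  97.0071]
(5, -34, 51.5) [358.6339  97.4987]
clk 1.2 tcp [ 0.3669 -0.2553  0.2497] jaw -104.1 F [ 0.6883 -0.1598  0.3372] op 0.702 -> d [-0.5926 -0.1746 -0.0321] turn 0.1963212224308819
```

View pics/w1m.png

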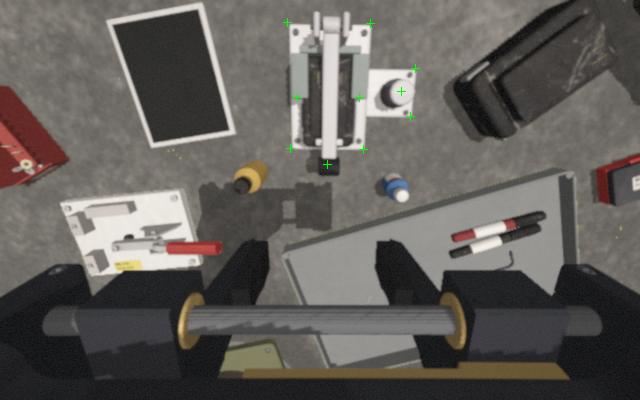

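```bash
python3 - <<'E'
import cv2
im=cv2.imread("pics/w1.png")
cv2.imwrite("pics/w1c.png",cv2.resize(im[0:190,270:430],None,fx=5,fy=5,interpolation=cv2.INTER_CUBIC)[:600*1])
cv2.imwrite("pics/w1d.png",cv2.resize(im[90:190,270:430],None,fx=5,fy=5,interpolation=cv2.INTER_CUBIC))
E
```

```text
(no output)
```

View pics/w1c.png

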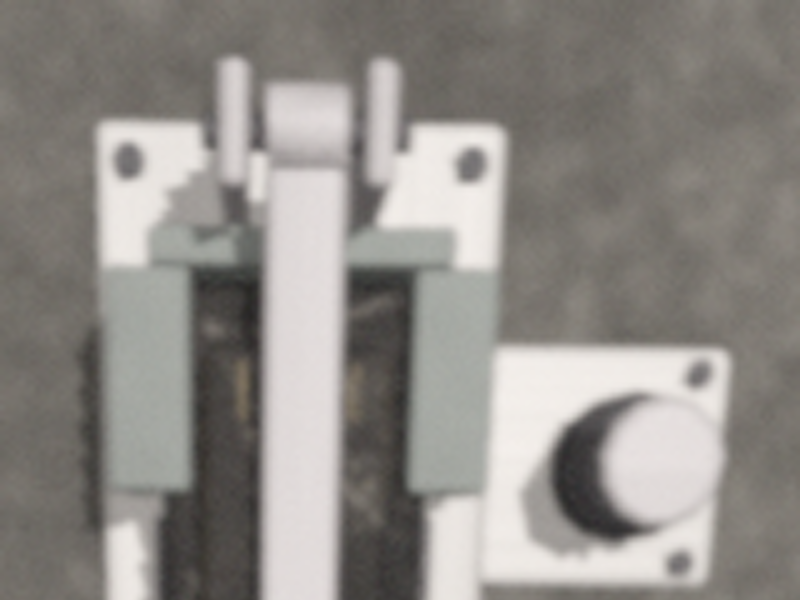

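View pics/w1d.png

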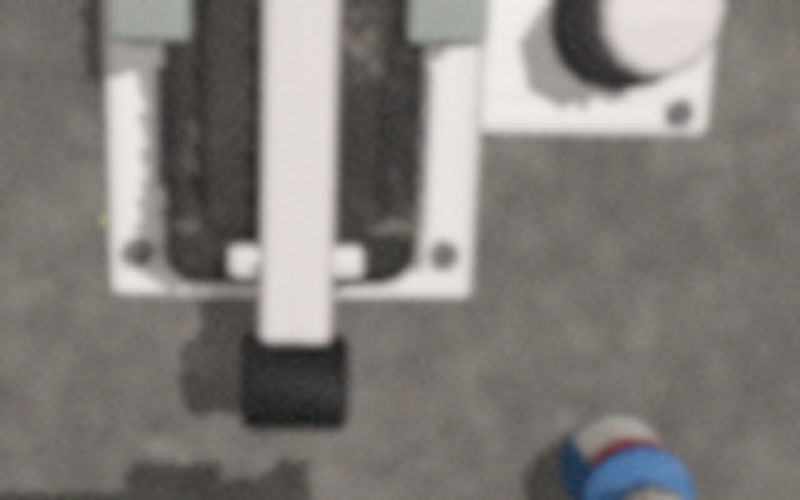

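```bash
cat > fit1.py <<'E'
from h import *
import pickle
from scipy.optimize import least_squares
p=pickle.load(open("w1.pkl","rb"))
T=np.array([(87,48,8,97,122),(87,-48,8,507,125),(-58,48,8,112,745),(-58,-48,8,472,748),(40,-106,8,730,350),(-16,-106,8,707,582),(12,-80,52,660,463),(-68,0,62,295,830),
(5,42,51.5,110,490),(5,24,51.5,190,490),(5,-24,51.5,408,492),(5,-42,51.5,487,492)],float)
tp=T[:,3:]/5+[270,0]-0.4
f=lambda q:(proj(p,np.array([dk(*l[:3],q) for l in T]))-tp).ravel()
r=least_squares(f,DOCK,loss='soft_l1',f_scale=.5);print(r.x,np.degrees(r.x[2]));print(r.fun.reshape(-1,2) if 0 else f(r.x).reshape(-1,2))
# rest plate corners in w1
RP=np.array([(108,20),(203,3),(234,133),(151,147)])
W=unproj(p,RP,.006);print(W,W.mean(0),np.linalg.norm(np.diff(W[[0,1,2,3,0]],axis=0),axis=1))
print(unproj(p,[(163,395/5+90)],.0))
print('pack front',[unproj(p,np.array([x,y])/5+[270,90]-.4,.044) for x,y in((160,150),(425,150))])
E
python3 fit1.py
```

```text
[ 0.449  -0.2818 -0.2503] -14.340160893388006
[[-0.7544 -0.8777]
 [ 0.071  -0.6831]
 [-0.5098  0.3613]
 [-0.0896  0.4133]
 [ 0.7466 -0.7495]
 [ 0.1975  0.9683]
 [ 0.6704 -0.2375]
 [-0.1565 -0.5444]
 [-0.17    0.1744]
 [ 0.0748  0.3358]
 [-0.2269  0.3354]
 [ 0.2106  0.4737]]
[[ 0.5977 -0.055   0.006 ]
 [ 0.5879 -0.1678  0.006 ]
 [ 0.4424 -0.1533  0.006 ]
 [ 0.4513 -0.0405  0.006 ]] [ 0.5198 -0.1042  0.006 ] [0.1132 0.1462 0.1131 0.1472]
[[ 0.4195 -0.04    0.    ]]
pack front [array([[ 0.4389, -0.2466,  0.044 ]]), array([[ 0.4242, -0.3063,  0.044 ]])]
```

```bash
sed -i 's/^DOCK=.*/DOCK=np.array([0.4495,-0.2812,-0.2497])/' h.py; python3 -c "
from h import *
go(dk(-68,0,54),-104.3)"
```

```text
clk 1.2 tcp [ 0.3669 -0.2553  0.2497] jaw -104.1 F [ 0.6883 -0.1598  0.3372] op 0.702 -> d [ 0.468  -1.8497 19.5678] turn 0.1963212224308819
```

Request:
{"op": "send_rows", "data": {"series": [{"delta_pos": [0.5, -1.8, 4], "turn": 0.2, "jaw": 0.43}, {"delta_pos": [0.5, -1.8, 8], "turn": 0.2, "jaw": 0.43}, {"delta_pos": [0.5, -1.8, 12], "turn": 0.2, "jaw": 0.43}, {"delta_pos": [0.5, -1.8, 13], "turn": 0.2, "jaw": 0.43}, {"delta_pos": [0.5, -1.8, 13], "turn": 0.2, "jaw": 0.43}]}}

```text
clock: 1.62
tool_pos: [0.3796, -0.2663, 0.1167]
eef_rot: [-0.611, 0.792, 0.003, -0.002]
contact_force: [-1.2, -0.0, 0.8]
opening: 0.569
```

```bash
python3 - <<'E'
from h import *
from plant import vision,r
import pickle
p=vision.camera_params("wrist");im=vision.snapshot("wrist");cv2.imwrite("pics/w2.png",im);pickle.dump(p,open("w2.pkl","wb"))
v=im.copy()
for l in [(-68,0,62),(-68,12,62),(-68,-12,62),(5,24,51.5),(5,-24,51.5)]:
    a=proj(p,dk(*l))[0]; print(l,a); cv2.drawMarker(v,tuple(int(round(x)) for x in a),(0,255,0),0,8,1)
cv2.imwrite("pics/w2m.png",v)
go(dk(-68,0,54),-104.3)
E
```

```text
(-68, 0, 62) [317.2787 220.6242]
(-68, 12, 62) [300.7737 220.7199]
(-68, -12, 62) [333.7879 220.5298]
(5, 24, 51.5) [280.8613 115.5155]
(5, -24, 51.5) [351.6848 115.0465]
clk 1.67 tcp [ 0.3807 -0.2667  0.1185] jaw -104.67 F [-0.0278  0.4011 -0.3287] op 0.571 -> d [-0.303  -0.246   6.4498] turn -0.3731496780024628
```

View pics/w2m.png

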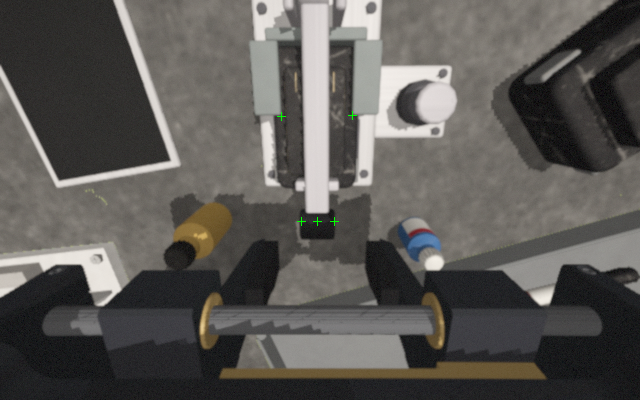

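Request:
{"op": "send_rows", "data": {"series": [{"delta_pos": [-0.3, -0.1, 3], "turn": -0.4, "jaw": 0.43}, {"delta_pos": [-0.3, -0.1, 6], "turn": -0.4, "jaw": 0.43}, {"delta_pos": [-0.3, -0.1, 6.4], "turn": -0.4, "jaw": 0.43}, {"delta_pos": [-0.3, -0.1, 6.4], "turn": -0.4, "jaw": 0.43}]}}

```text
clock: 2.0
tool_pos: [0.3838, -0.2634, 0.0559]
eef_rot: [-0.615, 0.789, 0.0, -0.001]
contact_force: [0.1, -1.0, 0.1]
opening: 0.565
```

```bash
python3 - <<'E'
from h import *
from plant import vision,r
im=vision.snapshot("wrist");cv2.imwrite("pics/w3.png",im)
go(dk(-68,0,54),-104.3)
E
```

```text
clk 2.05 tcp [ 0.3843 -0.2636  0.0568] jaw -104.15 F [-0.7629  0.0051  0.6566] op 0.573 -> d [0.0895 0.0497 0.2824] turn 0.14999197835477673
```

View pics/w3.png

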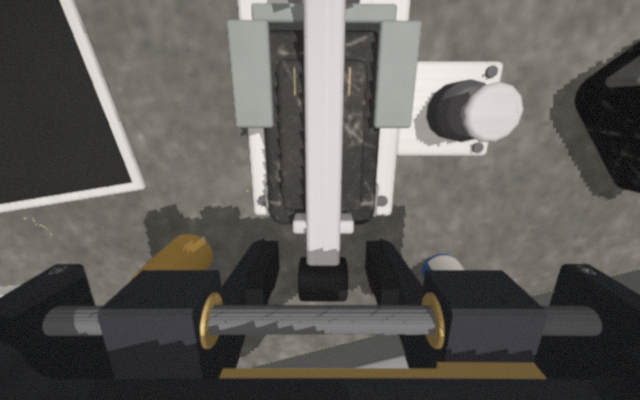

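Request:
{"op": "send_rows", "data": {"series": [{"delta_pos": [0, 0, 0.2], "turn": 0, "jaw": 0.9}, {"delta_pos": [0, 0, 0.2], "turn": 0, "jaw": 0.9}, {"delta_pos": [0, 0, 0.2], "turn": 0, "jaw": 0.9}, {"delta_pos": [0, 0, 0.2], "turn": 0, "jaw": 0.9}, {"delta_pos": [0, 0, 0.2], "turn": 0, "jaw": 0.9}, {"delta_pos": [0, 0, 0.2], "turn": 0, "jaw": 0.9}], "force": 25}}

```text
clock: 2.55
tool_pos: [0.3846, -0.264, 0.0543]
eef_rot: [-0.615, 0.789, -0.001, -0.0]
contact_force: [-0.7, -3.9, 0.9]
opening: 0.263
```

```bash
python3 - <<'E'
from h import *
go(dk(-68,0,54),-104.3)
# arc plan: tool x~ -dock y ; tool y ~ -dock x ; z down
for th in np.linspace(0,1.66,21)[1:]:
    print(round(th,3), 'dy',round(-(14-14*np.cos(th)),2),'dz',round(-14*np.sin(th),2))
E
```

```text
clk 2.55 tcp [ 0.3846 -0.264   0.0543] jaw -104.15 F [-0.687  -3.9353  0.9157] op 0.263 -> d [0.0664 0.0903 0.0256] turn 0.15289090331447142
0.083 dy -0.05 dz -1.16
0.166 dy -0.19 dz -2.31
0.249 dy -0.43 dz -3.45
0.332 dy -0.76 dz -4.56
0.415 dy -1.19 dz -5.64
0.498 dy -1.7 dz -6.69
0.581 dy -2.3 dz -7.68
0.664 dy -2.97 dz -8.63
0.747 dy -3.73 dz -9.51
0.83 dy -4.55 dz -10.33
0.913 dy -5.44 dz -11.08
0.996 dy -6.39 dz -11.75
1.079 dy -7.39 dz -12.34
1.162 dy -8.43 dz -12.85
1.245 dy -9.52 dz -13.26
1.328 dy -10.63 dz -13.59
1.411 dy -11.77 dz -13.82
1.494 dy -12.93 dz -13.96
1.577 dy -14.09 dz -14.0
1.66 dy -15.25 dz -13.94
```

Request:
{"op": "send_rows", "data": {"series": [{"delta_pos": [0, -0.05, -1.2], "turn": 0, "jaw": 0.9}, {"delta_pos": [0, -0.2, -2.3], "turn": 0, "jaw": 0.9}, {"delta_pos": [0, -0.45, -3.45], "turn": 0, "jaw": 0.9}, {"delta_pos": [0, -0.75, -4.55], "turn": 0, "jaw": 0.9}, {"delta_pos": [0, -1.2, -5.65], "turn": 0, "jaw": 0.9}, {"delta_pos": [0, -1.7, -6.7], "turn": 0, "jaw": 0.9}, {"delta_pos": [0, -2.3, -7.7], "turn": 0, "jaw": 0.9}, {"delta_pos": [0, -2.97, -8.63], "turn": 0, "jaw": 0.9}]}}

```text
clock: 3.22
tool_pos: [0.4121, -0.271, 0.1404]
eef_rot: [-0.615, 0.789, 0.0, -0.001]
contact_force: [-0.9, -5.4, -4.5]
opening: 0.267
```

```bash
python3 - <<'E'
from h import *
go(dk(72-140*np.cos(.664),0,54+140*np.sin(.664)),-104.3)
E
```

```text
clk 3.22 tcp [ 0.4121 -0.271   0.1404] jaw -104.15 F [-0.8765 -5.3935 -4.4671] op 0.267 -> d [ 0.065  -0.0466  0.0074] turn 0.1464242711009831
```

Following the arc well; -4.5 N is hinge friction. Continue relative to θ=0.664.

Request:
{"op": "send_rows", "data": {"series": [{"delta_pos": [0, -0.76, -0.88], "turn": 0, "jaw": 0.9}, {"delta_pos": [0, -1.58, -1.7], "turn": 0, "jaw": 0.9}, {"delta_pos": [0, -2.47, -2.45], "turn": 0, "jaw": 0.9}, {"delta_pos": [0, -3.42, -3.12], "turn": 0, "jaw": 0.9}, {"delta_pos": [0, -4.42, -3.71], "turn": 0, "jaw": 0.9}, {"delta_pos": [0, -5.46, -4.22], "turn": 0, "jaw": 0.9}, {"delta_pos": [0, -6.55, -4.63], "turn": 0, "jaw": 0.9}, {"delta_pos": [0, -7.66, -4.96], "turn": 0, "jaw": 0.9}]}}

```text
clock: 3.88
tool_pos: [0.4847, -0.2896, 0.1893]
eef_rot: [-0.615, 0.789, 0.002, -0.003]
contact_force: [-3.7, -4.0, -4.0]
opening: 0.27
```

Request:
{"op": "send_rows", "data": {"series": [{"delta_pos": [0, -1.14, -0.23], "turn": 0, "jaw": 0.9}, {"delta_pos": [0, -2.3, -0.37], "turn": 0, "jaw": 0.9}, {"delta_pos": [0, -3.46, -0.41], "turn": 0, "jaw": 0.9}, {"delta_pos": [0, -4.6, -0.35], "turn": 0, "jaw": 0.9}, {"delta_pos": [0, -4.9, -0.33], "turn": 0, "jaw": 0.9}, {"delta_pos": [0, -4.9, -0.33], "turn": 0, "jaw": 0.9}]}}

```text
clock: 4.38
tool_pos: [0.5335, -0.3021, 0.192]
eef_rot: [-0.615, 0.789, 0.0, -0.002]
contact_force: [-1.4, -5.2, -2.7]
opening: 0.268
```

```bash
python3 - <<'E'
from h import *
from plant import vision
for n in("side",):
    im=vision.snapshot(n);cv2.imwrite("pics/s4.png",im)
    cv2.imwrite("pics/s4.png",cv2.resize(im[130:330,220:440],None,fx=3,fy=3))
go(dk(72-140*np.cos(1.66),0,54+140*np.sin(1.66)),-104.3)
E
```

```text
clk 4.43 tcp [ 0.5333 -0.3021  0.192 ] jaw -104.13 F [-1.4338 -4.9896 -2.8353] op 0.267 -> d [ 0.0429  0.1885 -0.1429] turn 0.1657841793305721
```

View pics/s4.png

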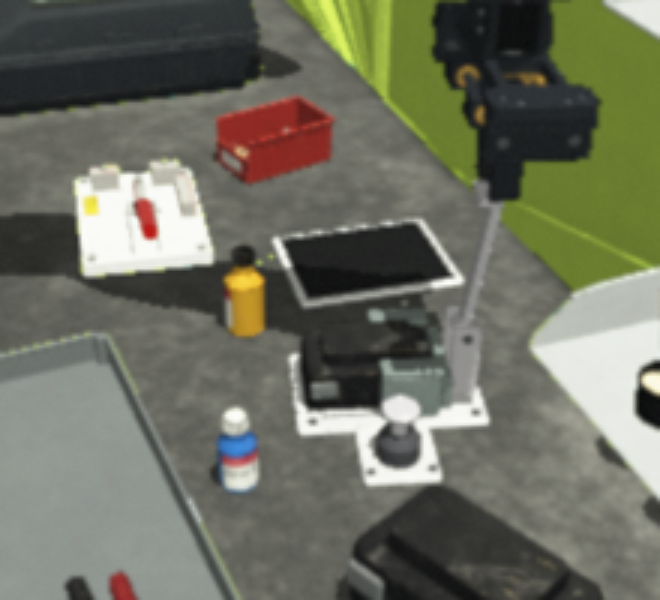

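Request:
{"op": "send_rows", "data": {"series": [{"delta_pos": [0, 0, 0], "turn": 0, "jaw": 0.4}, {"delta_pos": [0, 0, 0], "turn": 0, "jaw": 0.4}, {"delta_pos": [0, 0, 0], "turn": 0, "jaw": 0.4}, {"delta_pos": [0, 0, -2], "turn": 0, "jaw": 0.4}, {"delta_pos": [0, 0, -5], "turn": 0, "jaw": 0.4}, {"delta_pos": [0, 0, -7], "turn": 0, "jaw": 0.4}, {"delta_pos": [0, 0, -7], "turn": 0, "jaw": 0.4}]}}

```text
clock: 5.02
tool_pos: [0.5377, -0.3007, 0.2675]
eef_rot: [-0.616, 0.788, -0.004, 0.002]
contact_force: [0.9, -0.6, -0.3]
opening: 0.6
```

```bash
python3 - <<'E'
from h import *
go(dk(-70,0,190),-104.3)
E
```

```text
clk 5.02 tcp [ 0.5377 -0.3007  0.2675] jaw -104.01 F [ 0.8916 -0.5742 -0.3084] op 0.6 -> d [ 0.197  16.1002  7.6122] turn 0.28527554165884794
```

Request:
{"op": "send_rows", "data": {"series": [{"delta_pos": [0.2, 4, 0], "turn": 0.3, "jaw": 0.02}, {"delta_pos": [0.2, 8, 0], "turn": 0.3, "jaw": 0.02}, {"delta_pos": [0.2, 12, 2], "turn": 0.3, "jaw": 0.02}, {"delta_pos": [0.2, 16, 5], "turn": 0.3, "jaw": 0.02}, {"delta_pos": [0.2, 16.1, 7.5], "turn": 0.3, "jaw": 0.02}, {"delta_pos": [0.2, 16.1, 7.5], "turn": 0.3, "jaw": 0.02}, {"delta_pos": [0.2, 16.1, 7.5], "turn": 0.3, "jaw": 0.02}]}}

```text
clock: 5.6
tool_pos: [0.3782, -0.2624, 0.1874]
eef_rot: [-0.613, 0.79, 0.001, -0.0]
contact_force: [0.2, -1.6, -0.4]
opening: 0.979
```

```bash
python3 - <<'E'
from h import *
from plant import vision,r
import pickle
go(dk(-30,0,32),-104.3)
p=vision.camera_params("wrist");im=vision.snapshot("wrist");cv2.imwrite("pics/w5.png",im);pickle.dump(p,open("w5.pkl","wb"))
v=im.copy()
for l in [(-50,31,44),(-50,-31,44),(-35,20,56),(-35,-20,56),(-35,0,56),(5,24,51.5),(5,-24,51.5),(-58,48,8),(-58,-48,8)]:
    a=proj(p,dk(*l))[0]; print(l,a); cv2.drawMarker(v,tuple(int(round(x)) for x in a),(0,255,0),0,8,1)
cv2.imwrite("pics/w5m.png",v)
cv2.imwrite("pics/w5c.png",cv2.resize(v[60:210,240:440],None,fx=4,fy=4,interpolation=cv2.INTER_CUBIC))
go(dk(-30,0,32),-104.3)
E
```

```text
clk 5.6 tcp [ 0.3782 -0.2624  0.1874] jaw -104.34 F [ 0.2399 -1.6149 -0.3921] op 0.979 -> d [ 0.0777 -4.4119 15.5242] turn -0.03665927981083428
(-50, 31, 44) [291.1649 167.3052]
(-50, -31, 44) [353.1538 167.2993]
(-35, 20, 56) [300.9498 154.3941]
(-35, -20, 56) [343.3645 154.3875]
(-35, 0, 56) [322.155  154.3932]
(5, 24, 51.5) [295.8507 109.7706]
(5, -24, 51.5) [348.471  109.7511]
(-58, 48, 8) [279.6638 167.4332]
(-58, -48, 8) [364.665  167.4252]
clk 5.65 tcp [ 0.3801 -0.2632  0.1883] jaw -104.31 F [0.9713 0.6203 1.2106] op 0.979 -> d [ 0.0324 -4.1417 15.6378] turn -0.006483515744292845
```

View pics/w5m.png

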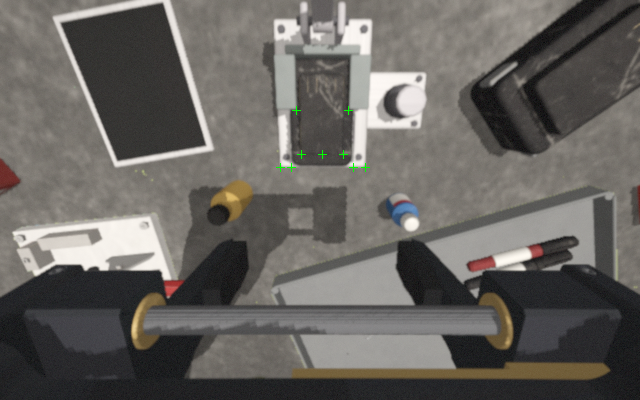

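View pics/w5c.png

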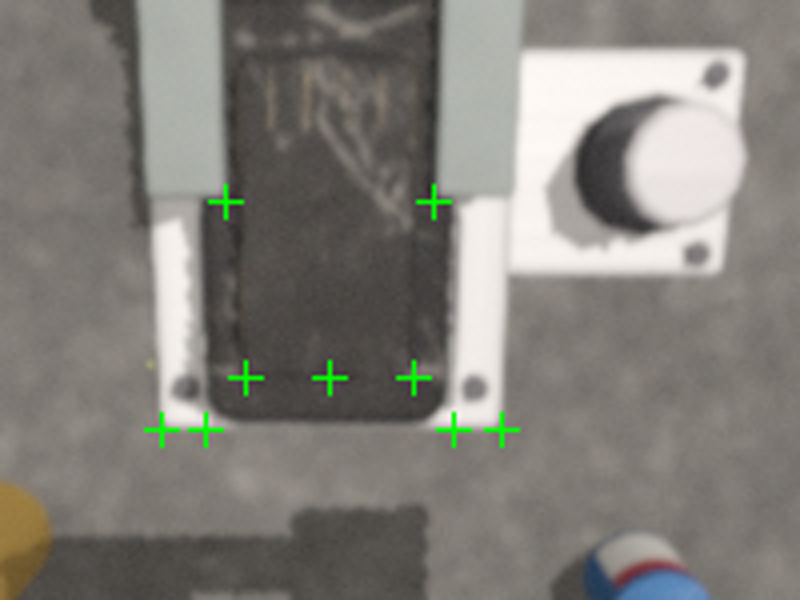

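Request:
{"op": "send_rows", "data": {"series": [{"delta_pos": [0, -4.2, 2], "turn": 0, "jaw": 0.02}, {"delta_pos": [0, -4.2, 6], "turn": 0, "jaw": 0.02}, {"delta_pos": [0, -4.2, 10], "turn": 0, "jaw": 0.02}, {"delta_pos": [0, -4.2, 11], "turn": 0, "jaw": 0.02}, {"delta_pos": [0, -4.2, 11], "turn": 0, "jaw": 0.02}]}}

```text
clock: 6.07
tool_pos: [0.4196, -0.2729, 0.0765]
eef_rot: [-0.614, 0.79, 0.001, -0.0]
contact_force: [0.1, -0.4, -0.1]
opening: 0.982
```

```bash
python3 - <<'E'
from h import *
from plant import vision,r
im=vision.snapshot("wrist");cv2.imwrite("pics/w6.png",im)
go(dk(-28,0,32),-104.3)
E
```

```text
clk 6.12 tcp [ 0.42   -0.2736  0.0783] jaw -104.33 F [-0.875   0.4115  0.0797] op 0.978 -> d [ 0.0078 -0.2446  4.6273] turn -0.031633922956530114
```

View pics/w6.png

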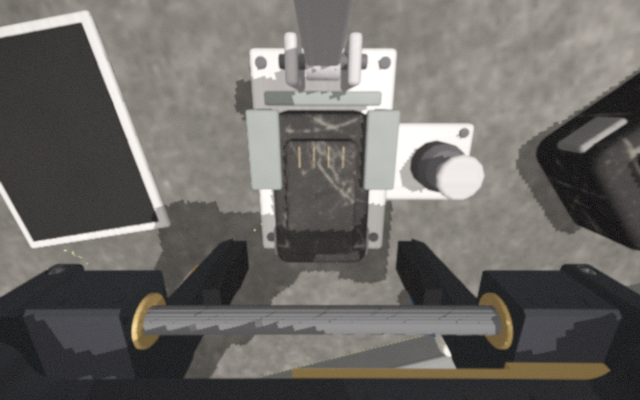

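Request:
{"op": "send_rows", "data": {"series": [{"delta_pos": [0, -0.2, 2.5], "turn": 0, "jaw": 0.02}, {"delta_pos": [0, -0.2, 4.6], "turn": 0, "jaw": 0.02}, {"delta_pos": [0, -0.2, 4.6], "turn": 0, "jaw": 0.02}, {"delta_pos": [0, -0.2, 4.6], "turn": 0, "jaw": 0.02}]}}

```text
clock: 6.45
tool_pos: [0.422, -0.2746, 0.0338]
eef_rot: [-0.613, 0.79, -0.001, 0.0]
contact_force: [-0.1, 0.1, 0.6]
opening: 0.981
```

```bash
python3 - <<'E'
from h import *
from plant import vision,r
im=vision.snapshot("wrist");cv2.imwrite("pics/w7.png",im)
go(dk(-28,0,32),-104.3)
E
```

```text
clk 6.5 tcp [ 0.4222 -0.2748  0.0341] jaw -104.38 F [-0.1233 -0.1624  0.5237] op 0.98 -> d [-0.0568 -0.0065  0.213 ] turn -0.07691091444763742
```

View pics/w7.png

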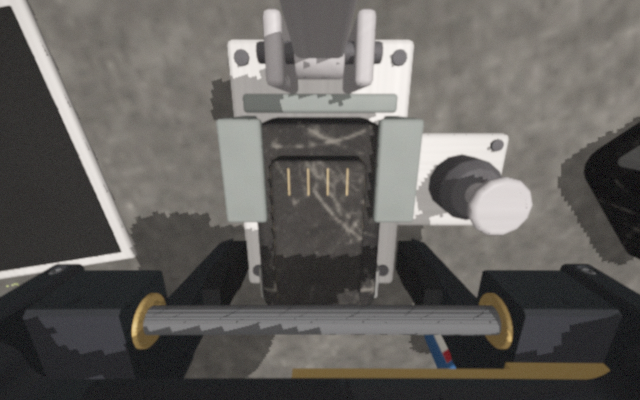

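Request:
{"op": "send_rows", "data": {"series": [{"delta_pos": [0, 0, 0.2], "turn": 0, "jaw": 0.4}, {"delta_pos": [0, 0, 0.2], "turn": 0, "jaw": 0.4}, {"delta_pos": [0, 0, 0.2], "turn": 0, "jaw": 0.4}, {"delta_pos": [0, 0, 0.2], "turn": 0, "jaw": 0.4}, {"delta_pos": [0, 0, 0.2], "turn": 0, "jaw": 0.4}], "force": 40}}

```text
clock: 6.92
tool_pos: [0.4214, -0.2737, 0.0307]
eef_rot: [-0.613, 0.79, -0.0, 0.0]
contact_force: [-0.2, 2.9, 6.7]
opening: 0.696
```

```bash
python3 - <<'E'
from h import *
go(dk(-28,0,32),-104.3)
E
```

```text
clk 6.92 tcp [ 0.4214 -0.2737  0.0307] jaw -104.33 F [-0.1836  2.8782  6.6868] op 0.696 -> d [ 0.0293 -0.1077 -0.1331] turn -0.029350334168213976
```

Request:
{"op": "send_rows", "data": {"series": [{"delta_pos": [0, 0, -0.1], "turn": 0, "jaw": 0.4}, {"delta_pos": [0, 1, -0.1], "turn": 0, "jaw": 0.4}, {"delta_pos": [0, 2, -0.1], "turn": 0, "jaw": 0.4}, {"delta_pos": [0, 3, -0.1], "turn": 0, "jaw": 0.4}, {"delta_pos": [0, 3, -0.1], "turn": 0, "jaw": 0.4}]}}

```text
clock: 7.33
tool_pos: [0.3891, -0.266, 0.0308]
eef_rot: [-0.613, 0.79, 0.002, -0.001]
contact_force: [-1.4, 1.4, 0.3]
opening: 0.698
```

```bash
python3 - <<'E'
from h import *
from plant import vision,r
im=vision.snapshot("wrist");cv2.imwrite("pics/w8.png",im)
go(dk(-88,0,32),-104.3)
E
```

```text
clk 7.38 tcp [ 0.3902 -0.2662  0.0308] jaw -104.41 F [-0.7493  0.4014 -0.4931] op 0.7 -> d [-0.0109  2.6869 -0.1083] turn -0.1122724876696708
```

View pics/w8.png

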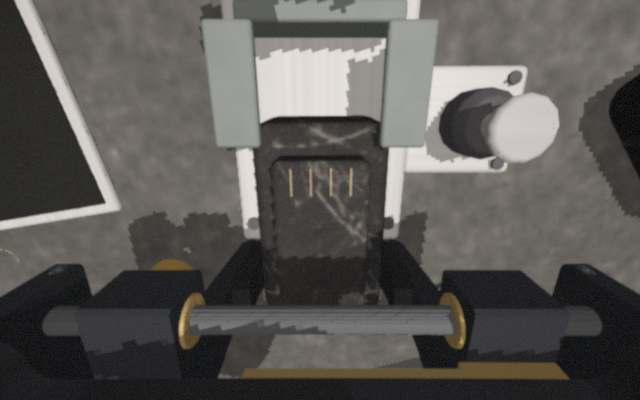

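Request:
{"op": "send_rows", "data": {"series": [{"delta_pos": [0, 1, 0], "turn": 0, "jaw": 0.4}, {"delta_pos": [0, 2, 0], "turn": 0, "jaw": 0.4}, {"delta_pos": [0, 2.8, 0], "turn": 0, "jaw": 0.4}, {"delta_pos": [0, 2.8, 0], "turn": 0, "jaw": 0.4}, {"delta_pos": [0, 2.8, 0], "turn": 0, "jaw": 0.4}]}}

```text
clock: 7.8
tool_pos: [0.369, -0.2627, 0.0337]
eef_rot: [-0.613, 0.79, 0.003, -0.002]
contact_force: [-0.3, 1.0, -2.8]
opening: 0.698
```

```bash
python3 - <<'E'
from h import *
from plant import vision,r
im=vision.snapshot("wrist");cv2.imwrite("pics/w9.png",im)
go(dk(-88,0,162),-104.3)
E
```

```text
clk 7.85 tcp [ 0.3688 -0.2626  0.0336] jaw -104.34 F [-0.488  -0.0314 -3.267 ] op 0.698 -> d [ -0.2069   0.6226 -12.8354] turn -0.040639090909706965
```

View pics/w9.png

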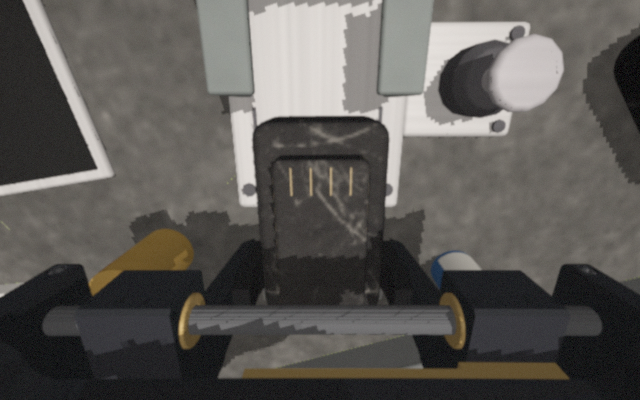

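Request:
{"op": "send_rows", "data": {"series": [{"delta_pos": [0, 0, -1.5], "turn": 0, "jaw": 0.4}, {"delta_pos": [0, 0, -4], "turn": 0, "jaw": 0.4}, {"delta_pos": [0, 0, -7], "turn": 0, "jaw": 0.4}, {"delta_pos": [0, 0, -10], "turn": 0, "jaw": 0.4}, {"delta_pos": [0, 0, -12], "turn": 0, "jaw": 0.4}, {"delta_pos": [0, 0, -12], "turn": 0, "jaw": 0.4}]}}

```text
clock: 8.35
tool_pos: [0.3715, -0.2635, 0.157]
eef_rot: [-0.613, 0.79, 0.001, 0.0]
contact_force: [0.4, 0.2, -3.1]
opening: 0.695
```

```bash
python3 - <<'E'
from h import *
from plant import vision,r
import pickle
go([.46,-.104,.16],-95)
p=vision.camera_params("wrist");im=vision.snapshot("wrist");cv2.imwrite("pics/w10.png",im);pickle.dump(p,open("w10.pkl","wb"))
go([.46,-.104,.16],-95); print(r.get_state()['q'])
E
```

```text
clk 8.35 tcp [ 0.3715 -0.2635  0.157 ] jaw -104.41 F [ 0.4438  0.2026 -3.0731] op 0.695 -> d [-17.6487  -4.6044  -0.2777] turn -9.41194618217267
clk 8.4 tcp [ 0.3707 -0.2632  0.1552] jaw -104.41 F [-0.3186 -0.7461 -3.5117] op 0.699 -> d [-17.6434  -4.6885  -0.4601] turn -9.412822422230548
[ 0.7356  0.662  -0.3458  2.1471  0.5343  0.4192 -1.86  ]
```

View pics/w10.png

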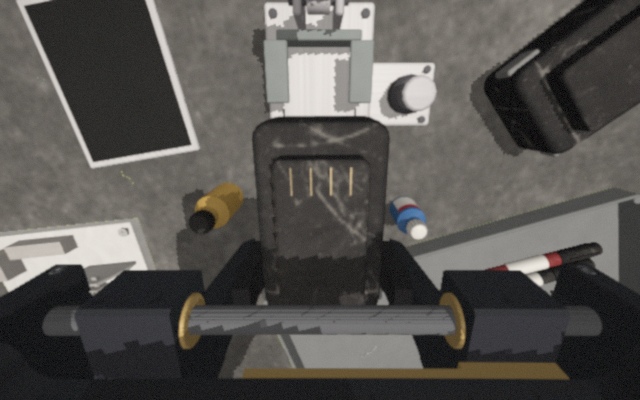

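```bash
python3 - <<'E'
from h import *
import pickle
from plant import r
p=pickle.load(open("w10.pkl","rb"))
s=r.get_state();M=R.from_quat(s['eef_rot']).as_matrix();tp=np.array([.3711,-.2633,.1561])
for lab,px,dz in [("back edge mid",(321,117),.0133),("back L",(255,160),.0133),("back R",(388,160),.0133),("top back",(320,157),.0253),("topL",(272,180),.0253),("topR",(369,180),.0253)]:
    w=unproj(p,px,tp[2]+dz)[0]; print(lab,M.T@(w-tp)*1000)
# rest plate from this view
RP=[(20,-3),(152,-3),(199,148),(93,167)]
W=unproj(p,RP,.006);print(W)
d=W[2]-W[1];print(np.degrees(np.arctan2(d[1],d[0])));d=W[3]-W[2];print(np.degrees(np.arctan2(d[1],d[0])))
E
```

```text
back edge mid [  0.1264 -79.3786 -13.6145]
back L [-28.7947 -61.2651 -13.4873]
back R [ 29.4384 -61.2942 -13.5993]
top back [ -0.2502 -64.7207 -25.5559]
topL [-19.6896 -55.3558 -25.4815]
topR [ 19.5494 -55.3802 -25.557 ]
[[ 0.5991 -0.057   0.006 ]
 [ 0.5722 -0.1653  0.006 ]
 [ 0.4426 -0.1546  0.006 ]
 [ 0.4512 -0.0425  0.006 ]]
175.26999667588805
85.63016492198965
```

```bash
python3 - <<'E'
from h import *
go([.4917,-.1016,.155],-94.7)
E
```

```text
clk 8.4 tcp [ 0.3707 -0.2632  0.1552] jaw -104.41 F [-0.3186 -0.7461 -3.5117] op 0.699 -> d [-18.6639  -7.7009   0.0299] turn -9.712822422230545
```

Request:
{"op": "send_rows", "data": {"series": [{"delta_pos": [-2.5, -1, 0], "turn": -2, "jaw": 0.4}, {"delta_pos": [-6, -2.5, 0], "turn": -4, "jaw": 0.4}, {"delta_pos": [-9.5, -4, 0], "turn": -6, "jaw": 0.4}, {"delta_pos": [-13, -5.5, 0], "turn": -8, "jaw": 0.4}, {"delta_pos": [-16.5, -7, 0], "turn": -9.7, "jaw": 0.4}, {"delta_pos": [-18.6, -7.6, 0], "turn": -9.7, "jaw": 0.4}, {"delta_pos": [-18.6, -7.6, 0], "turn": -9.7, "jaw": 0.4}, {"delta_pos": [-18.6, -7.6, 0], "turn": -9.7, "jaw": 0.4}]}}

```text
clock: 9.07
tool_pos: [0.4889, -0.0993, 0.1518]
eef_rot: [-0.679, 0.734, 0.005, -0.002]
contact_force: [-0.6, -0.3, -3.7]
opening: 0.698
```

```bash
python3 - <<'E'
from h import *
from plant import vision,r
import pickle
p=vision.camera_params("wrist");im=vision.snapshot("wrist");cv2.imwrite("pics/w11.png",im);pickle.dump(p,open("w11.pkl","wb"))
cv2.imwrite("pics/w11c.png",cv2.resize(im[20:270,130:500],None,fx=2.1,fy=2.1,interpolation=cv2.INTER_CUBIC))
go([.4917,-.1016,.0295],-94.7)
E
```

```text
clk 9.12 tcp [ 0.4878 -0.1012  0.1519] jaw -94.61 F [-0.4529 -0.7112 -3.5519] op 0.697 -> d [ 0.0457 -0.5409 12.2327] turn 0.08701539379897838
```

View pics/w11.png

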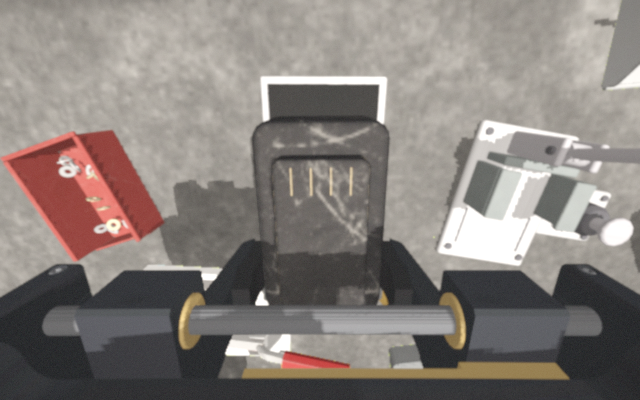

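View pics/w11c.png

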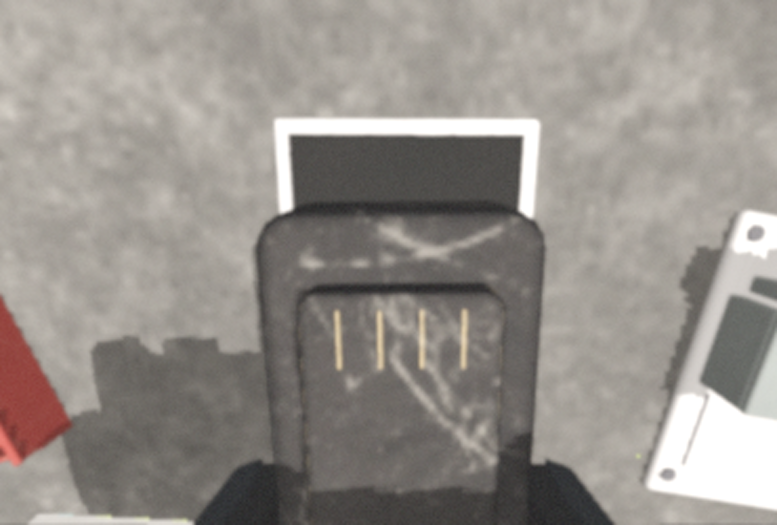

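```bash
python3 - <<'E'
from h import *
import pickle
p=pickle.load(open("w11.pkl","rb"))
W=unproj(p,np.array([(275,119),(540,118.5),(295,211),(533,211)])/2.1+[130,20]-.25,.006);print(W)
d=W[0]-W[1];print(np.linalg.norm(d),np.degrees(np.arctan2(-d[0],d[1])))
a=np.radians(-4.7);m=(W[0]+W[1])/2;print(m-.075*np.array([np.cos(a),np.sin(a),0]))
E
```

```text
[[ 0.599  -0.0521  0.006 ]
 [ 0.5902 -0.1665  0.006 ]
 [ 0.5602 -0.0554  0.006 ]
 [ 0.5518 -0.1633  0.006 ]]
0.11471116446764368 -4.366911173594684
[ 0.5198 -0.1031  0.006 ]
```

Request:
{"op": "send_rows", "data": {"series": [{"delta_pos": [0, -0.35, 3], "turn": 0, "jaw": 0.4}, {"delta_pos": [0, -0.35, 6], "turn": 0, "jaw": 0.4}, {"delta_pos": [0, -0.35, 9], "turn": 0, "jaw": 0.4}, {"delta_pos": [0, -0.35, 10.5], "turn": 0, "jaw": 0.4}, {"delta_pos": [0, -0.35, 10.5], "turn": 0, "jaw": 0.4}, {"delta_pos": [0, -0.35, 10.5], "turn": 0, "jaw": 0.4}]}}

```text
clock: 9.62
tool_pos: [0.4901, -0.1024, 0.0475]
eef_rot: [-0.677, 0.736, 0.005, -0.003]
contact_force: [0.1, 1.2, -3.8]
opening: 0.699
```

```bash
python3 - <<'E'
from h import *
from plant import vision,r
import pickle
go([.4912,-.1014,.0295],-94.55)
p=vision.camera_params("wrist");im=vision.snapshot("wrist");cv2.imwrite("pics/w12.png",im);pickle.dump(p,open("w12.pkl","wb"))
cv2.imwrite("pics/w12c.png",cv2.resize(im[20:270,130:500],None,fx=2.1,fy=2.1,interpolation=cv2.INTER_CUBIC))
go([.4912,-.1014,.0295],-94.55)
E
```

```text
clk 9.62 tcp [ 0.4901 -0.1024  0.0475] jaw -94.76 F [ 0.1252  1.2111 -3.8013] op 0.699 -> d [-0.1066 -0.1186  1.8016] turn -0.20721647011441746
clk 9.67 tcp [ 0.4911 -0.1022  0.0485] jaw -94.75 F [-0.1898  0.2906 -2.3593] op 0.692 -> d [-0.079  -0.0153  1.9005] turn -0.20094433996725058
```

View pics/w12c.png

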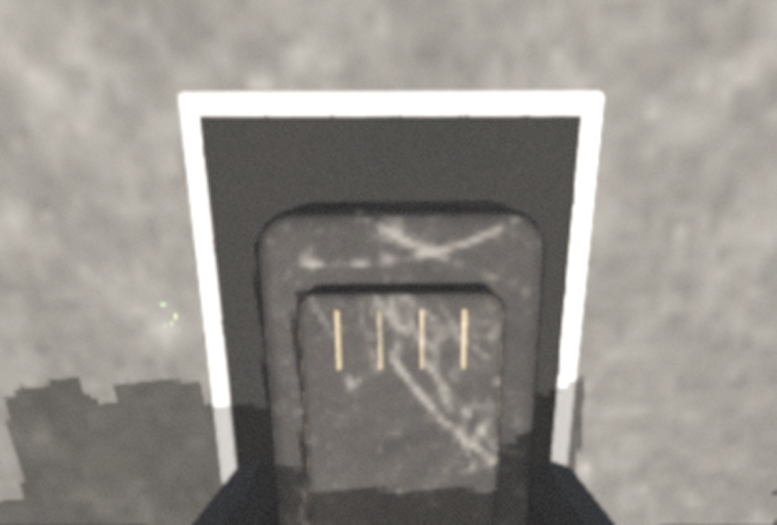

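```bash
python3 - <<'E'
from h import *
import pickle
from plant import r
p=pickle.load(open("w12.pkl","rb"))
# outer edges
W=unproj(p,np.array([(180,93),(605,92),(213,403),(577,380),(203,118),(580,117)])/2.1+[130,20]-.25,.006);print(W)
d=W[0]-W[1];print(np.linalg.norm(d),np.degrees(np.arctan2(-d[0],d[1])))
for i,j in((2,0),(3,1)):
    e=W[j]-W[i];print(np.degrees(np.arctan2(e[1],e[0])))
a=np.radians(-4.7);m=(W[0]+W[1])/2;print(m-.075*np.array([np.cos(a),np.sin(a),0]))
s=r.get_state();M=R.from_quat(s['eef_rot']).as_matrix();tp=s['tool_pos']
print("plate corners in tool mm",[M.T@(w-tp)*1000 for w in W[:2]])
for lab,px,dz in [("back edge",(400,205),.0133),("L",(258,250),.0133),("R",(544,250),.0133),("topb",(400,292),.0253),("tl",(298,330),.0253),("tr",(505,330),.0253)]:
    w=unproj(p,np.array(px)/2.1+[130,20]-.25,tp[2]+dz)[0]; print(lab,M.T@(w-tp)*1000)
E
```

```text
[[ 0.5995 -0.052   0.006 ]
 [ 0.5903 -0.1655  0.006 ]
 [ 0.5104 -0.0439  0.006 ]
 [ 0.5087 -0.1592  0.006 ]
 [ 0.5929 -0.0569  0.006 ]
 [ 0.5847 -0.159   0.006 ]]
0.11394391510959292 -4.632401891443797
-5.180320493636112
-4.4243195883356625
[ 0.5201 -0.1026  0.006 ]
plate corners in tool mm [array([ -58.9739, -104.1848,   41.7209]), array([  54.9695, -104.4182,   41.4599])]
back edge [  0.2839 -77.9521 -13.9888]
L [-28.0475 -69.3071 -13.8482]
R [ 28.9565 -69.3227 -13.9779]
topb [  0.3169 -63.1336 -25.8587]
tl [-18.8525 -55.9229 -25.7515]
tr [ 20.01  -55.944 -25.84 ]
```

Request:
{"op": "send_rows", "data": {"series": [{"delta_pos": [-0.2, 0, 0.5], "turn": 0, "jaw": 0.4}, {"delta_pos": [-0.2, 0, 1.0], "turn": 0, "jaw": 0.4}, {"delta_pos": [-0.2, 0, 1.4], "turn": 0, "jaw": 0.4}, {"delta_pos": [-0.2, 0, 1.7], "turn": 0, "jaw": 0.4}, {"delta_pos": [-0.2, 0, 1.8], "turn": 0, "jaw": 0.4}, {"delta_pos": [-0.2, 0, 1.8], "turn": 0, "jaw": 0.4}]}}

```text
clock: 10.17
tool_pos: [0.4916, -0.099, 0.0303]
eef_rot: [-0.678, 0.735, 0.004, -0.002]
contact_force: [-0.1, -0.8, -3.4]
opening: 0.699
```

```bash
python3 - <<'E'
from h import *
from plant import vision,r
import pickle
go([.4912,-.1005,.0285],-94.65)
p=vision.camera_params("wrist");im=vision.snapshot("wrist");cv2.imwrite("pics/w13.png",im);pickle.dump(p,open("w13.pkl","wb"))
cv2.imwrite("pics/w13c.png",cv2.resize(im[20:270,130:500],None,fx=2.1,fy=2.1,interpolation=cv2.INTER_CUBIC))
go([.4912,-.1005,.0285],-94.65)
E
```

```text
clk 10.17 tcp [ 0.4916 -0.099   0.0303] jaw -94.65 F [-0.1469 -0.8027 -3.4143] op 0.699 -> d [0.1489 0.0296 0.1776] turn -0.002746577957594809
clk 10.22 tcp [ 0.4917 -0.0991  0.0304] jaw -94.65 F [-0.1812 -0.5303 -3.3407] op 0.698 -> d [0.1475 0.0376 0.1906] turn -0.004236630748124526
```

View pics/w13c.png

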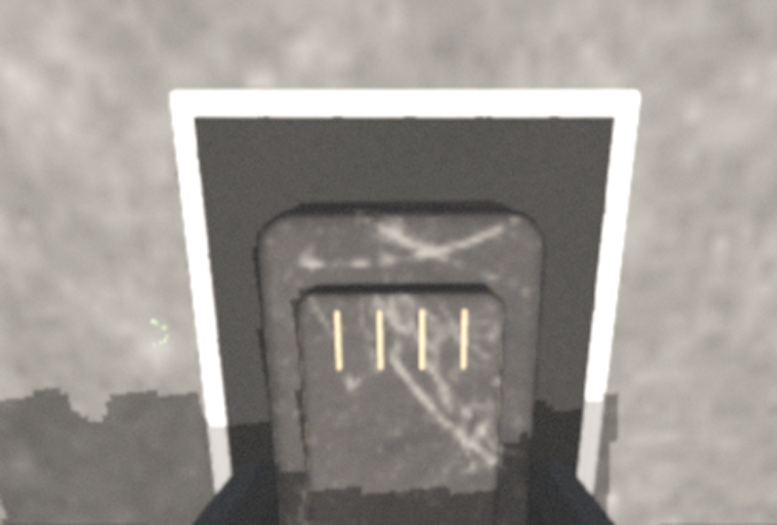

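Request:
{"op": "send_rows", "data": {"series": [{"delta_pos": [0.1, 0, 0], "turn": 0, "jaw": 0.4}, {"delta_pos": [0.1, 0, 0.08], "turn": 0, "jaw": 0.4}, {"delta_pos": [0.1, 0, 0.16], "turn": 0, "jaw": 0.4}, {"delta_pos": [0.1, 0, 0.16], "turn": 0, "jaw": 0.4}]}}

```text
clock: 10.55
tool_pos: [0.4916, -0.1003, 0.029]
eef_rot: [-0.678, 0.735, 0.004, -0.002]
contact_force: [-1.3, -0.1, 0.6]
opening: 0.698
```

```bash
python3 - <<'E'
from h import *
from plant import vision,r
import pickle
go([.4912,-.1005,.0285],-94.65)
p=vision.camera_params("wrist");im=vision.snapshot("wrist");cv2.imwrite("pics/w14.png",im);pickle.dump(p,open("w14.pkl","wb"))
cv2.imwrite("pics/w14c.png",cv2.resize(im[20:270,130:500],None,fx=2.1,fy=2.1,interpolation=cv2.INTER_CUBIC))
go([.4912,-.1005,.0285],-94.65)
E
```

```text
clk 10.55 tcp [ 0.4916 -0.1003  0.029 ] jaw -94.68 F [-1.3112 -0.0597  0.6084] op 0.698 -> d [0.0227 0.0406 0.052 ] turn -0.029399414464307938
clk 10.6 tcp [ 0.4917 -0.1003  0.0291] jaw -94.68 F [-0.9152 -0.0946 -0.1009] op 0.697 -> d [0.0241 0.045  0.0574] turn -0.03383179964427541
```

View pics/w14c.png

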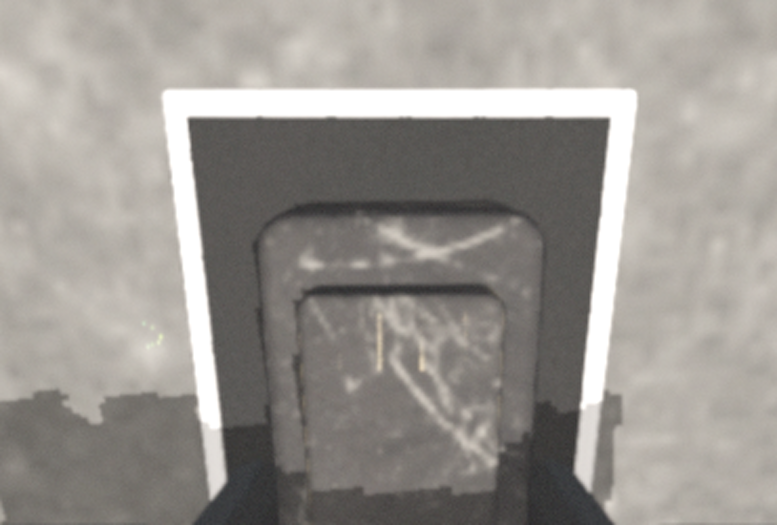

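Request:
{"op": "send_rows", "data": {"series": [{"delta_pos": [0, 0, 0], "turn": 0, "jaw": 0.26}, {"delta_pos": [0, 0, 0], "turn": 0, "jaw": 0.2}, {"delta_pos": [0, 0, 0], "turn": 0, "jaw": 0.1}, {"delta_pos": [0, 0, 0], "turn": 0, "jaw": 0.05}, {"delta_pos": [0, 0, -1], "turn": 0, "jaw": 0.05}, {"delta_pos": [0, 0, -4], "turn": 0, "jaw": 0.05}, {"delta_pos": [0, 0, -8], "turn": 0, "jaw": 0.05}, {"delta_pos": [0, 0, -12], "turn": 0, "jaw": 0.05}]}}

```text
clock: 11.27
tool_pos: [0.4916, -0.1003, 0.1497]
eef_rot: [-0.678, 0.735, 0.005, -0.002]
contact_force: [0.3, 0.3, -0.3]
opening: 0.951
```

```bash
python3 - <<'E'
from h import *
go([.40,-.10,.26],-94.65)
E
```

```text
clk 11.27 tcp [ 0.4916 -0.1003  0.1497] jaw -94.62 F [ 0.3013  0.2715 -0.321 ] op 0.951 -> d [  0.6741   9.252  -10.9344] turn 0.027557209559546436
```

Request:
{"op": "send_rows", "data": {"series": [{"delta_pos": [0.5, 3, -4], "turn": 0, "jaw": 0.3}, {"delta_pos": [0.5, 6, -8], "turn": 0, "jaw": 0.3}, {"delta_pos": [0.5, 7, -10], "turn": 0, "jaw": 0.3}, {"delta_pos": [0.5, 7, -10], "turn": 0, "jaw": 0.3}, {"delta_pos": [0.5, 7, -10], "turn": 0, "jaw": 0.3}]}}

```text
clock: 11.68
tool_pos: [0.4233, -0.1006, 0.251]
eef_rot: [-0.678, 0.736, 0.002, -0.001]
contact_force: [1.0, 0.3, 0.6]
opening: 0.704
```

```bash
python3 - <<'E'
from h import *
from plant import vision,r
import pickle
p=vision.camera_params("wrist");im=vision.snapshot("wrist");cv2.imwrite("pics/w15.png",im);pickle.dump(p,open("w15.pkl","wb"))
cv2.imwrite("pics/w15c.png",cv2.resize(im[40:250,190:450],None,fx=2.8,fy=2.8,interpolation=cv2.INTER_CUBIC))
go(dk(12,-80,120),-104.3)
E
```

```text
clk 11.73 tcp [ 0.4235 -0.1005  0.2498] jaw -94.69 F [ 0.0817  0.2475 -0.7238] op 0.699 -> d [25.9164 -3.9944 12.8948] turn 9.6102545436015
```

View pics/w15.png

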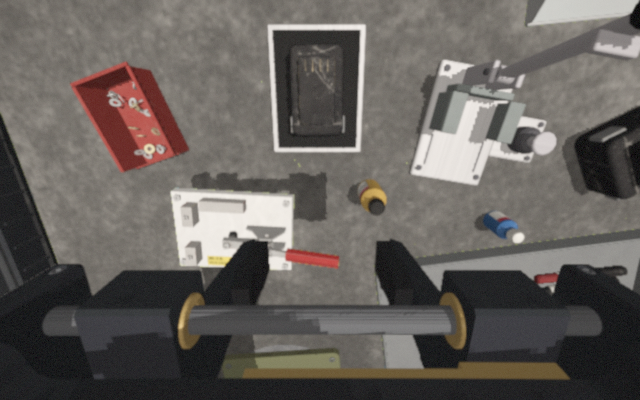

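View pics/w15c.png

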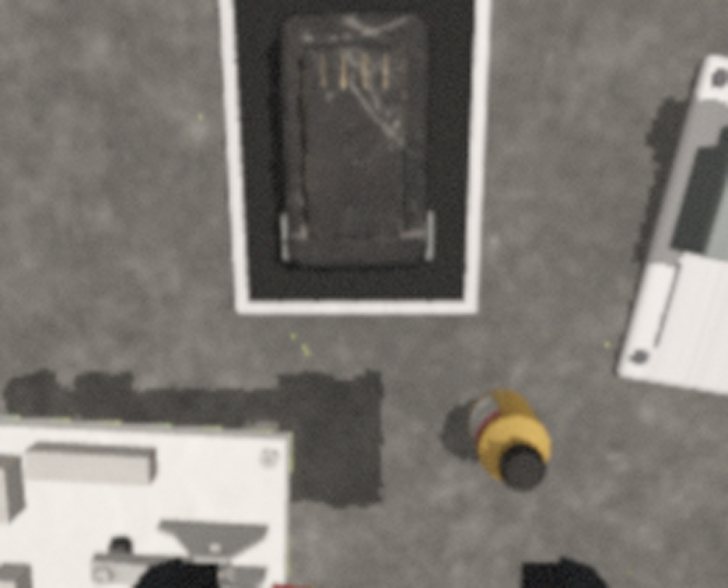

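```bash
python3 - <<'E'
from h import *
import pickle
p=pickle.load(open("w15.pkl","rb"))
f=lambda L,z:unproj(p,np.array(L)/2.8+[190,40]-.3,z)
im=[(269,25),(365,25)]
A=unproj(p,im,.006);B=f([(240,313),(477,311)],.006);C=np.r_[A,B].mean(0);print(A,B,C)
P=f([(355,14),(355,266)],.042);Q=f([(280,130),(432,130)],.042);print(P,P.mean(0),Q,Q.mean(0))
a=np.radians(-4.7);u=np.array([np.cos(a),np.sin(a),0]);v=np.array([-np.sin(a),np.cos(a),0])
print("len off",(P.mean(0)-C)@u*1e3,"lat off",(Q.mean(0)-C)@v*1e3)
L=f([(281,50),(283,250)],.042);d=L[0]-L[1];print(np.degrees(np.arctan2(d[1],d[0])));L=f([(427,50),(433,250)],.042);d=L[0]-L[1];print(np.degrees(np.arctan2(d[1],d[0])))
E
```

```text
[[ 0.5979 -0.0531  0.006 ]
 [ 0.5887 -0.165   0.006 ]] [[ 0.4509 -0.0406  0.006 ]
 [ 0.4426 -0.1537  0.006 ]] [ 0.52   -0.1031  0.006 ]
[[ 0.5669 -0.1068  0.042 ]
 [ 0.4721 -0.0985  0.042 ]] [ 0.5195 -0.1027  0.042 ] [[ 0.528  -0.0731  0.042 ]
 [ 0.523  -0.1341  0.042 ]] [ 0.5255 -0.1036  0.042 ]
len off -0.585403487468407 lat off -0.02939404747183776
-6.1653430072681354
-1.4271276209394839
```

Request:
{"op": "send_rows", "data": {"series": [{"delta_pos": [4, -0.5, 0], "turn": 3, "jaw": 1}, {"delta_pos": [8, -1.2, 0], "turn": 6, "jaw": 1}, {"delta_pos": [12, -1.8, 0], "turn": 9.6, "jaw": 1}, {"delta_pos": [16, -2.4, 0], "turn": 9.6, "jaw": 1}, {"delta_pos": [20, -3, 0], "turn": 9.6, "jaw": 1}, {"delta_pos": [24, -3.6, 3], "turn": 9.6, "jaw": 1}, {"delta_pos": [25.9, -4, 6], "turn": 9.6, "jaw": 1}, {"delta_pos": [25.9, -4, 8], "turn": 9.6, "jaw": 1}]}}

```text
clock: 12.4
tool_pos: [0.4396, -0.3677, 0.1635]
eef_rot: [-0.611, 0.792, 0.004, -0.004]
contact_force: [-1.0, -0.9, 0.2]
opening: 0.117
```

Request:
{"op": "send_rows", "data": {"series": [{"delta_pos": [0, 0, 0], "turn": 0, "jaw": 1}, {"delta_pos": [0, 0, 0], "turn": 0, "jaw": 1}]}}

```text
clock: 12.57
tool_pos: [0.4408, -0.36, 0.1659]
eef_rot: [-0.614, 0.789, 0.006, -0.002]
contact_force: [0.3, 0.3, 0.7]
opening: 0.007
```

```bash
python3 - <<'E'
from h import *
from plant import vision,r
import pickle
p=vision.camera_params("wrist");im=vision.snapshot("wrist")
print(proj(p,dk(12,-80,52)))
for n in ("side","top"):
    q=vision.camera_params(n); print(n,proj(q,dk(12,-80,52)))
    i2=vision.snapshot(n); cv2.imwrite(f"pics/{n}16.png",i2)
    x,y=proj(q,dk(12,-80,52))[0].astype(int)
    cv2.imwrite(f"pics/{n}16c.png",cv2.resize(i2[y-50:y+50,x-70:x+70],None,fx=5,fy=5,interpolation=cv2.INTER_CUBIC))
cv2.imwrite("pics/w16.png",im)
go(dk(12,-80,75),-104.3)
E
```

```text
[[323.4632 197.1333]]
side [[353.2193 265.2058]]
top [[386.4694 195.8228]]
clk 12.72 tcp [ 0.4428 -0.3602  0.1694] jaw -104.13 F [-0.7639  0.2067 -0.4046] op 0.005 -> d [0.194  0.0492 9.4356] turn 0.1741960267227114
```

View pics/w16.png

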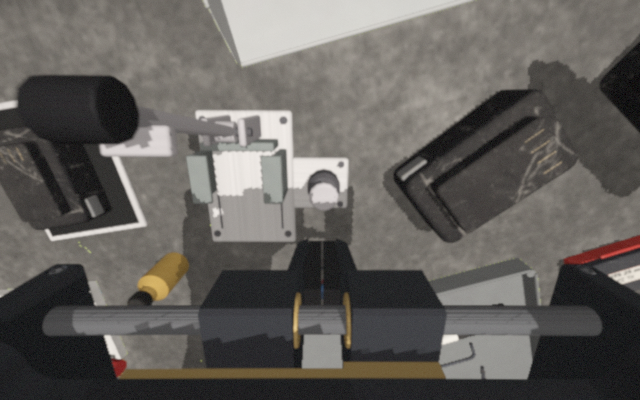

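View pics/side16.png

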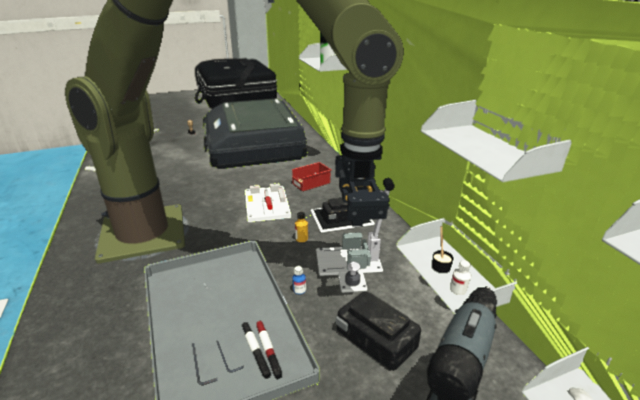

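```bash
python3 - <<'E'
from h import *
from plant import vision,r
import pickle
go(dk(12,-80,75),-104.3)
p=vision.camera_params("wrist");im=vision.snapshot("wrist");cv2.imwrite("pics/w17.png",im)
print(proj(p,[dk(12,-80,52),dk(-58,-48,8),dk(-16,-106,8),dk(40,-106,8)]))
cv2.imwrite("pics/w17c.png",cv2.resize(im[90:260,200:400],None,fx=4,fy=3.5,interpolation=cv2.INTER_CUBIC)[:600])
pickle.dump(p,open("w17.pkl","wb"))
go(dk(12,-80,75),-104.3)
E
```

```text
clk 12.72 tcp [ 0.4428 -0.3602  0.1694] jaw -104.13 F [-0.7639  0.2067 -0.4046] op 0.005 -> d [0.194  0.0492 9.4356] turn 0.1741960267227114
[[323.4078 198.6882]
 [295.5748 243.1534]
 [346.361  209.7532]
 [348.0265 160.222 ]]
clk 12.77 tcp [ 0.4427 -0.3605  0.1697] jaw -104.15 F [ 0.6087  0.3466 -0.0541] op 0.005 -> d [0.1599 0.0512 9.4675] turn 0.15437257089132572
```

View pics/w17c.png

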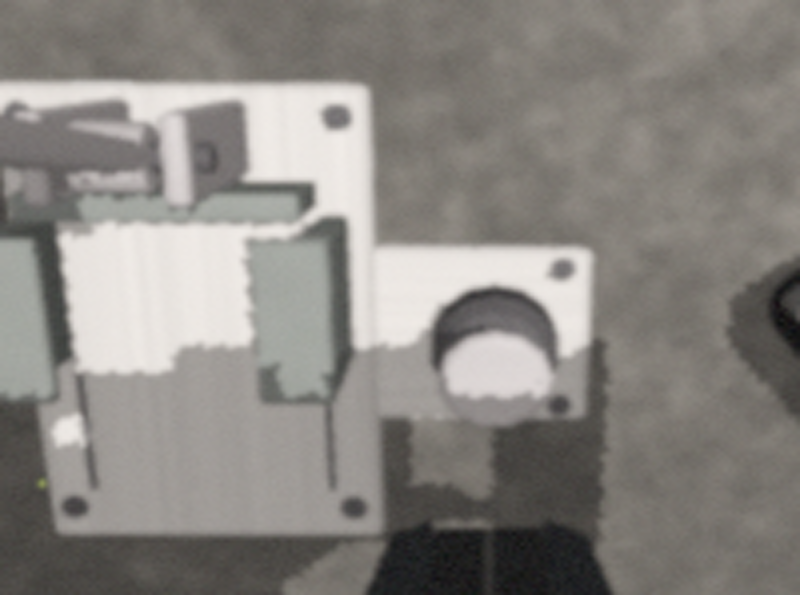

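Request:
{"op": "send_rows", "data": {"series": [{"delta_pos": [0.15, 0, 3], "turn": 0, "jaw": 1}, {"delta_pos": [0.15, 0, 6], "turn": 0, "jaw": 1}, {"delta_pos": [0.15, 0, 8.5], "turn": 0, "jaw": 1}, {"delta_pos": [0.15, 0, 9.4], "turn": 0, "jaw": 1}, {"delta_pos": [0.15, 0, 9.4], "turn": 0, "jaw": 1}, {"delta_pos": [0.15, 0, 9.4], "turn": 0, "jaw": 1}]}}

```text
clock: 13.27
tool_pos: [0.4412, -0.3623, 0.0754]
eef_rot: [-0.614, 0.789, 0.003, -0.002]
contact_force: [0.1, -0.2, -0.1]
opening: 0.009
```

```bash
python3 - <<'E'
from h import *
from plant import vision,r
im=vision.snapshot("wrist");cv2.imwrite("pics/w18.png",im)
im=vision.snapshot("side");cv2.imwrite("pics/s18c.png",cv2.resize(im[150:300,280:460],None,fx=4,fy=4,interpolation=cv2.INTER_CUBIC))
go(dk(12,-80,52),-104.3)
E
```

```text
clk 13.37 tcp [ 0.4416 -0.3629  0.0761] jaw -104.25 F [-0.2172  0.1311 -0.7581] op 0.005 -> d [-0.1124  0.0407  2.413 ] turn 0.049211894730277095
```

View pics/w18.png

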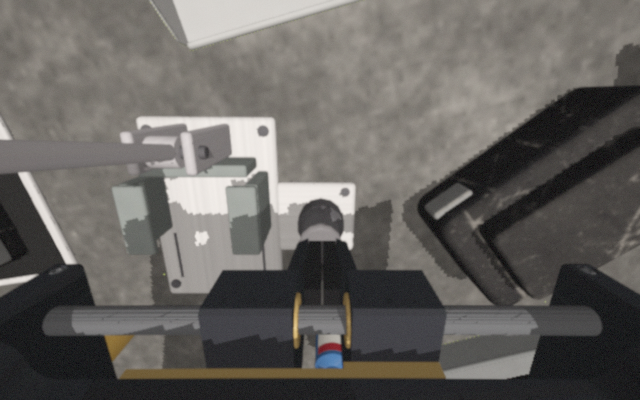

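View pics/s18c.png

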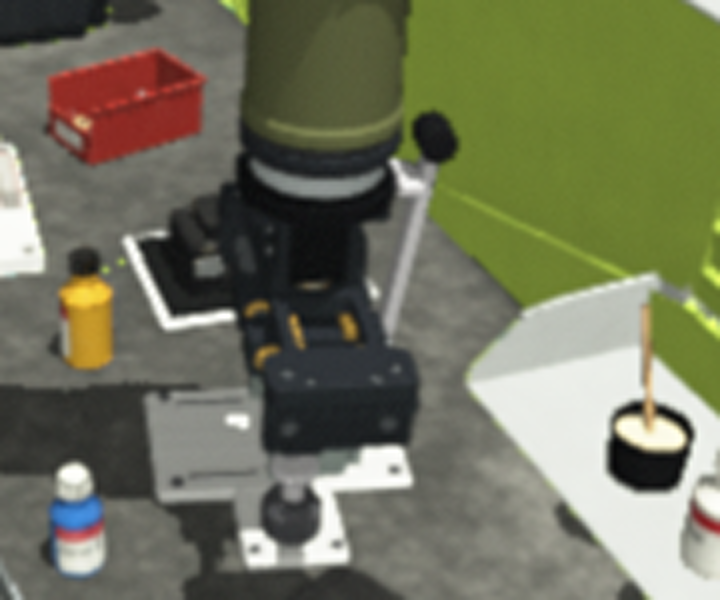

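Request:
{"op": "send_rows", "data": {"series": [{"delta_pos": [0, 0, 0.8], "turn": 0, "jaw": 1}, {"delta_pos": [0, 0, 1.4], "turn": 0, "jaw": 1}, {"delta_pos": [0, 0, 1.8], "turn": 0, "jaw": 1}, {"delta_pos": [0, 0, 2.1], "turn": 0, "jaw": 1}, {"delta_pos": [0, 0, 2.1], "turn": 0, "jaw": 1}]}}

```text
clock: 13.78
tool_pos: [0.4413, -0.3631, 0.0537]
eef_rot: [-0.614, 0.789, 0.002, -0.001]
contact_force: [1.4, -1.3, 8.1]
opening: 0.001
```

Request:
{"op": "send_rows", "data": {"series": [{"delta_pos": [0, 0, 0.15], "turn": 0, "jaw": 1}, {"delta_pos": [0, 0, 0.3], "turn": 0, "jaw": 1}, {"delta_pos": [0, 0, 0.3], "turn": 0, "jaw": 1}]}}

```text
clock: 14.03
tool_pos: [0.4413, -0.3631, 0.0533]
eef_rot: [-0.614, 0.789, 0.002, -0.002]
contact_force: [-3.2, 0.6, 26.7]
opening: 0.003
```

Request:
{"op": "send_rows", "data": {"series": [{"delta_pos": [0, 0, -0.3], "turn": 0, "jaw": 1}, {"delta_pos": [0, 0, -1.5], "turn": 0, "jaw": 1}, {"delta_pos": [0, 0, -4], "turn": 0, "jaw": 1}, {"delta_pos": [0, 0, -8], "turn": 0, "jaw": 1}, {"delta_pos": [0, 0, -12], "turn": 0, "jaw": 1}, {"delta_pos": [0, 1, -16], "turn": 0, "jaw": 1}, {"delta_pos": [0, 4, -18], "turn": 0, "jaw": 1}, {"delta_pos": [0, 6, -18], "turn": 0, "jaw": 1}]}}

```text
clock: 14.7
tool_pos: [0.3837, -0.3486, 0.2349]
eef_rot: [-0.614, 0.789, 0.001, -0.001]
contact_force: [-0.7, 0.3, -0.8]
opening: 0.001
```

Request:
{"op": "send_rows", "data": {"series": [{"delta_pos": [6, 1, 0], "turn": 0, "jaw": 1}, {"delta_pos": [6, 1, 0], "turn": 0, "jaw": 1}, {"delta_pos": [6, 1, 0], "turn": 0, "jaw": 1}, {"delta_pos": [6, 1, 0], "turn": 0, "jaw": 1}]}}

```text
clock: 15.03
tool_pos: [0.3575, -0.4043, 0.2304]
eef_rot: [-0.613, 0.79, 0.005, -0.002]
contact_force: [-0.0, 1.3, -0.3]
opening: 0.004
```

```bash
python3 - <<'E'
from h import *
from plant import vision,r
for n,(x0,x1,y0,y1) in {"top":(210,430,120,260),"side":(230,430,150,310)}.items():
    im=vision.snapshot(n);cv2.imwrite(f"pics/{n}19c.png",cv2.resize(im[y0:y1,x0:x1],None,fx=3.6,fy=3.6,interpolation=cv2.INTER_CUBIC))
im=vision.snapshot("wrist");cv2.imwrite("pics/w19.png",im)
p=vision.camera_params("side");print((proj(p,[dk(12,-80,52),dk(12,-80,42)])-[230,150])*3.6)
go([.4,-.3,.2])
E
```

```text
[[443.5894 414.7407]
 [442.8023 427.9551]]
clk 15.18 tcp [ 0.3596 -0.4022  0.2306] jaw -104.12 F [ 0.2956  0.2493 -0.4653] op 0.002 -> d [-10.8902  -1.4518   3.0818] turn None
```

View pics/top19c.png

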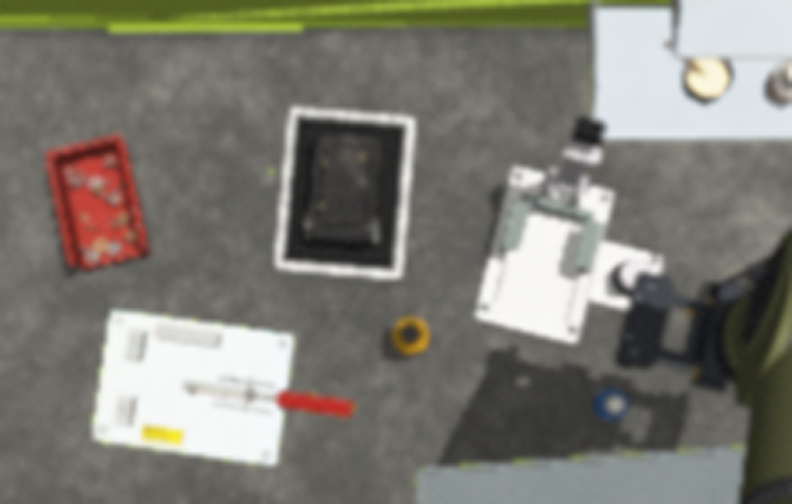

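View pics/side19c.png

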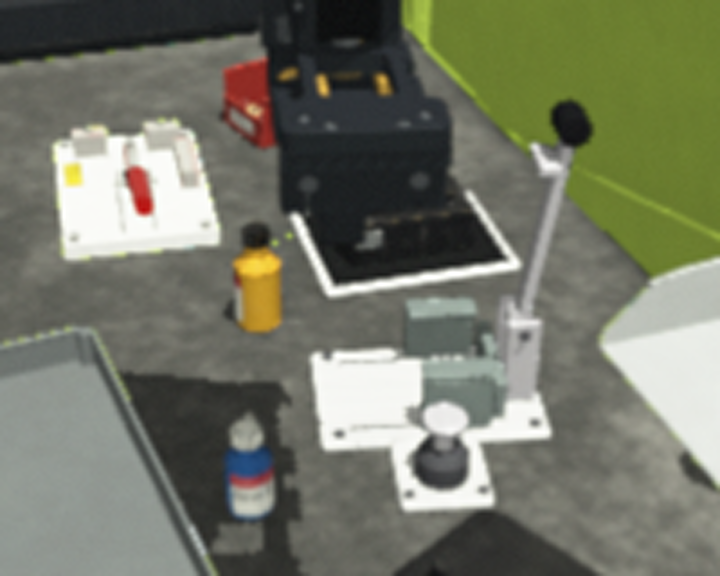

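```bash
python3 -c "
from plant import order,r
print(order.finish_job(), r.get_state()['clock'])"
```

```text
the job is handed in; nothing more can be done
the job is handed in; nothing more can be done
```

The job is done and handed in at about 15.2 s of the 61 s allowed. I lifted the bar to about 1.67 rad and left it standing open. I slid the pack about 54 mm out of the mouth, lifted it clear and set it on the rest plate. Then I pressed the plunger to its stop, where it read 26.7 N with no further travel, and let it come up.

**Last checks:**
- **Pack:** about 0.6 mm off centre lengthwise and under 0.1 mm across. That is from one wrist picture, with a calibration good to about 2 mm.
- **Squareness:** this check was weak. The pack's two edges measured −6.2° and −1.4°, averaging −3.8°, against about −4.7° for the plate. The gripper angle at release was within about 0.1° of the plate's.
- **Plunger and bar:** the final side picture shows the plunger head at its "up" pixel and the bar standing open.
- **Bystanders:** both bottles stand where they were, and the bin, by eye, does too. The robot was clear of everything.

No check failed.

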